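# Wedge the circuit-board fixture tight, load the bonding slugs and tamp them level

### The job

Set up the bonding fixture for a cure: with several short taps of the hammer, drawing it back between them, drive the wedge sideways into its lane until it stops advancing and the jaw is tight against the board carrier (do not push the wedge with the gripper or the tamper). Then set every steel slug from the tray into the long trough over the board, side by side, and press them down with the flat tamper until all are level with the trough's rim. Finish with the hammer lying and the tamper standing back on the rubber mat, and leave the bottle and the jar beside the fixture where they are.

Things in the scene. Friction and masses are not known exactly. Their poses are not given: they have to be found in the camera images.
- fixture: Bonding fixture, fixed to the bench: dark steel base 30 mm high, 280 x 250 mm, carrying a brass board carrier with a green board, an aluminium trough above it and, along its near (-x) side, the wedge lane. Origin at table level; x points from the lane to the trough, y along both. It stands at slightly different places and angles.
- lane (a point): Point on the wedge lane's floor, 30 mm above the table; axes as the fixture's. The wedge slides to -y between a fixed steel block (-x side, its faces 12 and 37 mm from here) and a sliding brass jaw (+x side); both reach from y = -55 to +25 mm, block top 68 mm above the table. The floor ends at y = +95 mm; the base's edge, 47 mm to -x, has nothing beyond it.
- jaw (a joint): Sliding brass jaw, pushed to +x by the wedge: 0 = open, 0.004 m = fully home against the carrier (it stops there). Held by friction of 4 N, no spring, so it stays where the wedge leaves it; driving the wedge takes about 4 to 10 N until it is tight.
- wedge_cap (a point): Point on the struck end face of the loose steel wedge, 30 mm above its underside (60 mm above the table). Face 24 mm wide (x), 40 mm high; y points out of it, along the wedge. Wedge 110 mm long, 14 mm thick at the thin end, growing 1 mm per 7.5 mm. It starts loose in the lane's mouth, this point 93 to 103 mm to +y of point lane; tight, it is about 60 mm to +y of it.
- hammer_grip (a point): Best gripping point on the hammer's black handle, 38 mm from the head's centre: handle 22 mm wide (y), 26 mm high, running along x from 16 to 109 mm on the -x side of the head, then a steel end block 18 mm long and 40 mm high; this point is at mid-height, 22 mm above the hammer's underside. Hammer 300 g, lies flat on head and end block, balanced at this point. Axes as the hammer's.
- hammer_head (a point): Centre of the hammer's head, 20 mm above its underside. Head 32 mm (x) x 40 mm high, 64 mm long in y with a round white striking face (32 mm dia.) at each end, 32 mm to +y and -y of this point. Axes as the hammer's.
- tamper_grip (a point): Centre of the gripped part of the tamper's square wooden handle (26 x 26 mm, from 10 to 62 mm above the underside), 42 mm above the flat underside of its steel plate. Plate 64 mm (x) x 90 mm (y) x 10 mm. 250 g, stands upright on its plate.
- mat_top (a point): Centre of the top of the black rubber tool mat, 220 mm (x) x 200 mm (y), 4 mm thick, fixed. Hammer and tamper start on it. It is on the left or on the right, and the tray on the other side.
- trough (a point): Centre of the trough's mouth at rim height (85 mm above the table); axes as the fixture's. Inside 46 (x) x 190 mm (y), walls 5 mm. Floor: five white pads along y at -76, -38, 0, 38, 76 mm, 10 to 15 mm below the rim at the start, each held by 3 N friction; pressed, a pad sinks (at most to 32 mm below the rim) and stays. So slugs stand 15 to 20 mm proud until tamped. The tamper plate spans the rim.
- slug0_c (a point): Centre of a steel slug, a cylinder 30 mm in diameter and 30 mm high (z its axis), 150 g. Three to five slugs are present, standing about 60 to 80 mm apart (at least 50) in the tray; absent ones read None.
- slug1_c (a point): Centre of a steel slug, a cylinder 30 mm in diameter and 30 mm high (z its axis), 150 g. Three to five slugs are present, standing about 60 to 80 mm apart (at least 50) in the tray; absent ones read None.
- slug2_c (a point): Centre of a steel slug, a cylinder 30 mm in diameter and 30 mm high (z its axis), 150 g. Three to five slugs are present, standing about 60 to 80 mm apart (at least 50) in the tray; absent ones read None.
- slug3_c (a point): Centre of a steel slug, a cylinder 30 mm in diameter and 30 mm high (z its axis), 150 g. Three to five slugs are present, standing about 60 to 80 mm apart (at least 50) in the tray; absent ones read None.
- slug4_c (a point): Centre of a steel slug, a cylinder 30 mm in diameter and 30 mm high (z its axis), 150 g. Three to five slugs are present, standing about 60 to 80 mm apart (at least 50) in the tray; absent ones read None.
- tray: Grey plastic tray, fixed, 210 mm (x) x 170 mm (y), floor 5 mm above the table, rim 10 mm. Origin at table level under its centre.
- bottle: Closed bottle 48 mm in diameter, 100 mm high, standing beside the fixture; leave it alone. Origin under its centre.
- jar: Closed jar 60 mm in diameter, 60 mm high, standing beside the fixture; leave it alone. Origin under its centre.

How it is judged:
By the outcome, as a careful person would: the job done as asked, in the order asked, and still so for the second after the job is handed in, with the robot touching nothing.
Of slug0, slug1, slug2, slug3, slug4 only 3 to 5 are there at a start; the rules pass over those that are not, and their reading is None.
At some moment in a run one of hammer, tamper may be knocked a few centimetres aside while the robot is not near it.
Once in a run the grip may slacken for a moment while it holds something.
It also fails if it takes over 210 s, if anything falls off the work surface, if the arm or the gripper's body presses on something with over 40 N, if the wrist force passes 120 N, or if a joint passes its speed limit or range.

### The arm

A 6-joint arm with a two-finger parallel gripper is mounted at the origin on the work surface. World frame = base frame: x ahead of the robot, y to its left, z up, the work surface at z = 0. Lengths are in mm, angles in rad, forces in N, time in s.
With the tool pointing down it reaches from about 250 to 775 mm from the base axis. Payload 8.9 kg.
Tool frame: the origin (TCP) lies between the finger pads; the fingertips stand 17 mm ahead of it and the grasp point (between the pads) lies 2 mm behind it; z points along the fingers, y is the line along which they close (so a half turn about z gives the same grasp; the last joint's range is limited). The gripper opens to 85 mm and grips with 20 to 120 N. Pads are 22 mm wide; open, the fingers measure 114 mm over their backs; the gripper's body (76 mm by 85 mm) begins 54 mm behind the grasp point. The pads swing forward as they close: fully open they stand 13 mm farther back than shut.
Start: joints at [0.994, 0.291, -0.153, 1.127, 0, 1.431], TCP at [222.567, 475.487, 248.305] pointing down, gripper open.
Joint ranges: [-2.52, 2.52], [-0.91, 1.74], [-1.3, 1.37], [-1.96, 2.02], [-1.52, 1.47], [-3.14, 3.14]. Speed limits (rad/s): [2.22, 2.22, 2.79, 3.14, 3.14, 3.14].

### API

Orientations are given as a rotation vector (axis times angle).
In Python, from cell import env, optics gives the robot as it stands.
- The arm moves only by the shell command python3 -m creep 'ROWS' [FORCE]. ROWS is JSON, a list that holds one entry, the list of rows, each a list of 5 numbers: the opening, from 0 (shut) to 1 (fully open), then the shift along the tool's x, y, z in mm, then the turn about the tool's z in degrees. A call has 1 to 20 rows; each row is the pose to reach, as a shift and turn from the pose commanded when the call began, along the tool's axes at that moment; what a row does not reach only later rows make up. A row lasts 1/10 s, in which the tool goes at most 50 mm and 8.59 degrees, less where a joint would pass 70% of its speed; a pose out of reach is approached as far as the arm can. A call with a gripper value outside its range is refused whole. The fingers move at their own pace and stop on an object; FORCE is the grip in N (left out, the last holds). Time passes only in rows, so rows that repeat a pose let the fingers close. It gives the time, the measured TCP pose, the force, the opening and the grip force at its end, in the units of the state.
- env.read_state(): the state, without advancing time (a new reading comes with each control period).
- optics.camera(name): name is "scene" or "top" or "wrist"; returns a dict with "image" (420x560x3 uint8, red, green, blue), "fx", "fy", "cx", "cy" (pixels), "k1" (the pictures are not rectified: a ray, as slopes to the right and down, at radius r is drawn at 1 + k1 r^2 times it, then the intrinsics apply), "extrinsics" (4x4, takes a point from world to camera coordinates). Camera axes: x right, y up, looking along -z (the intrinsics and any distortion apply to the point x, -y, -z); pixel columns grow to the right and rows downward; lengths in mm; the calibration is good to about 2 mm. A picture is of the moment at which its call begins. There is no depth.
- env.job_done(): hands the job in; it is judged then, once.
Trained networks look in a picture, given as the dict that the camera call returned (one of the last four; its "shot" number tells which), for a name from the list of things; names that differ only in an ending like _2 or _b are one class to them, and where a whole thing is asked for, a point or a joint stands for the part that bears it (a point fixed in the world has none). Each returns a list of dicts, best first, with "p" (0 to 1); they miss things now and then, are a little off and sometimes report something else, mostly with a low value. They report only what shows in the picture. A call takes as long as a camera call.
- optics.outline_of(picture, target): "pixels" (420x560 bool, what is visible of it) and "box" ([left, top, right, bottom] in pixels, round what is visible of it).
The state is a dict: "clock": time; "q": joint angles; "qd": joint speeds; "tau": joint torques, N m; "tool_pos": TCP position; "eef_rot": TCP orientation; "contact_force": force on the tool from outside, world axes, zero at the start; "ft_torque": the same for the moment, N m; "grip_width": finger opening in mm; "gripper_force": force on a finger pad.
Only numpy, scipy, OpenCV 4.12 (cv2) and the standard library are available. Lean on these libraries where they do the work, as an engineer would, in place of code of your own. Each camera call takes 0.05 s, during which the arm holds its last target. There are 200 camera calls.

## Working session

There is one attempt and no reset: what is moved stays moved. The work goes in short steps, Python scripts to look and compute and a shell command to move; the robot and the scene stay as the last step left them, time stands still between calls to the robot, and variables do not carry over. Pictures are saved under pics/ and viewed, at most 14 in all, crops included, and the job is handed in when it is done.

```bash
ls; mkdir -p pics
cat > h.py <<'E'
import numpy as np,cv2
from scipy.spatial.transform import Rotation as R
from cell import env,optics
def cam(n,save=None):
    p=optics.camera(n)
    if save: cv2.imwrite('pics/'+save,cv2.cvtColor(p['image'],cv2.COLOR_RGB2BGR))
    return p
def K(p): return np.array([[p['fx'],0,p['cx']],[0,p['fy'],p['cy']],[0,0,1]]),np.array([p['k1'],0,0,0,0.])
F=np.diag([1,-1,-1.])
def ray(p,uv):
    k,d=K(p); n=cv2.undistortPoints(np.array(uv,float).reshape(-1,1,2),k,d).reshape(-1,2)
    E=np.array(p['extrinsics']); v=np.c_[n,np.ones(len(n))]@F@E[:3,:3]; c=-E[:3,:3].T@E[:3,3]
    return c,v
def at(p,uv,z):
    c,v=ray(p,uv); return c+v*((z-c[2])/v[:,2])[:,None]
def proj(p,X):
    E=np.array(p['extrinsics']); M=F@E[:3,:3]; t=F@E[:3,3]; k,d=K(p)
    return cv2.projectPoints(np.array(X,float).reshape(-1,1,3),cv2.Rodrigues(M)[0],t,k,d)[0].reshape(-1,2)
def find(p,n,k=1):
    return [(round(o['p'],2),o['box'],np.argwhere(o['pixels'])[:,::-1].mean(0).round(1),int(o['pixels'].sum()),o['pixels']) for o in optics.outline_of(p,n)[:k]]
def st():
    s=env.read_state(); r=R.from_rotvec(s['eef_rot']).as_matrix()
    print('t',round(s['clock'],2),'tcp',np.round(s['tool_pos'],1),'x',r[:,0].round(3),'y',r[:,1].round(3),'z',r[:,2].round(3),'F',np.round(s['contact_force'],1),'w',round(s['grip_width'],1)); return s,r
def go(X,ang=None):
    "shift in tool axes to bring TCP to X; ang=world direction (deg) wanted for tool y"
    s,r=st(); print('shift',(r.T@(np.array(X)-s['tool_pos'])).round(1))
    if ang is not None:
        a=np.deg2rad(ang); v=r.T@np.array([np.cos(a),np.sin(a),0]); t=np.rad2deg(np.arctan2(-v[0],v[1])); print('turn',((t+90)%180-90).round(1))
E
python3 - <<'E'
from h import *
st()
for n in('scene','top'):
    p=cam(n,n+'0.png'); print(n,np.round(-np.array(p['extrinsics'])[:3,:3].T@np.array(p['extrinsics'])[:3,3]))
    for o in('fixture','lane','jaw','wedge_cap','hammer_grip','hammer_head','tamper_grip','trough','slug0_c','tray','mat_top','bottle','jar'):
        for f in find(p,o,6 if 'slug' in o else 1): print(o,f[:4])
E
```

```text
pics
t 0.0 tcp [222.3 475.1 247.7] x [-0.906  0.424  0.   ] y [ 0.424  0.906 -0.001] z [-0.001 -0.001 -1.   ] F [-0.  -0.6  0.4] w 85.5
scene [1505. -390.  950.]
fixture (0.64, [244.3, 180.0, 353.0, 280.5], array([292.3, 228.5]), 6570)
lane (0.66, [244.6, 176.2, 351.5, 280.4], array([292.1, 228.3]), 6436)
jaw (0.74, [268.9, 191.5, 302.8, 210.3], array([285.3, 199.7]), 496)
wedge_cap (0.97, [284.4, 177.4, 322.4, 200.6], array([305.3, 187.3]), 456)
hammer_grip (0.64, [379.9, 156.9, 413.4, 190.9], array([394.4, 177.3]), 508)
hammer_head (0.96, [380.6, 155.9, 412.2, 193.9], array([394.5, 177.3]), 489)
tamper_grip (0.62, [348.2, 170.4, 377.1, 198.5], array([364.8, 184.5]), 509)
trough (0.97, [244.5, 179.1, 351.9, 282.9], array([291.9, 228.7]), 6423)
slug0_c (0.64, [268.2, 190.5, 300.1, 211.5], array([284.8, 199.8]), 519)
slug0_c (0.52, [138.3, 229.6, 148.6, 244.6], array([142.8, 236.8]), 133)
tray (0.97, [127.3, 216.3, 194.9, 288.0], array([161.7, 255.2]), 2820)
mat_top (0.85, [335.5, 163.0, 420.7, 217.0], array([376.6, 190.5]), 1813)
bottle (0.62, [378.9, 205.1, 398.6, 237.4], array([389
[... 288 characters left out ...]
 258.5], array([271.6, 240.4]), 717)
wedge_cap (0.77, [219.7, 240.5, 263.9, 257.6], array([240.9, 248.2]), 437)
hammer_grip (0.79, [113.3, 204.3, 149.7, 262.3], array([128.3, 230.8]), 910)
hammer_head (0.67, [112.8, 207.0, 150.3, 262.7], array([128.4, 230.6]), 812)
tamper_grip (0.73, [153.9, 216.5, 187.4, 254.8], array([168.5, 237.5]), 888)
slug0_c (0.72, [424.4, 267.4, 442.5, 279.3], array([433.1, 273.5]), 150)
tray (0.86, [381.3, 204.9, 455.7, 296.3], array([417.2, 249. ]), 4508)
mat_top (0.89, [106.9, 185.9, 198.8, 281.0], array([153.3, 235. ]), 4576)
bottle (0.7, [180.0, 149.3, 200.9, 171.1], array([190.5, 160.6]), 393)
jar (0.95, [373.9, 160.5, 400.2, 183.4], array([389.2, 171.2]), 489)
```

```bash
python3 -m creep --help 2>&1 | head -20
```

```text
invalid input: not JSON, or not a number
```

View pics/top0.png

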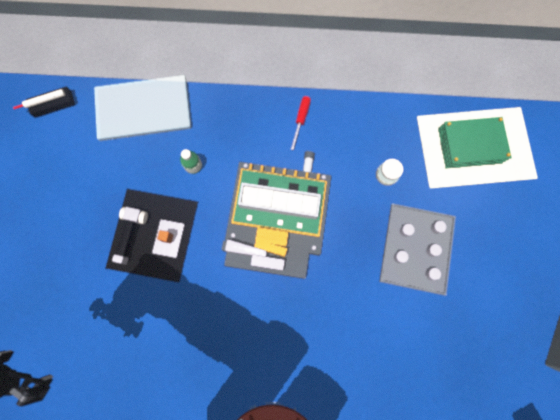

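View pics/scene0.png

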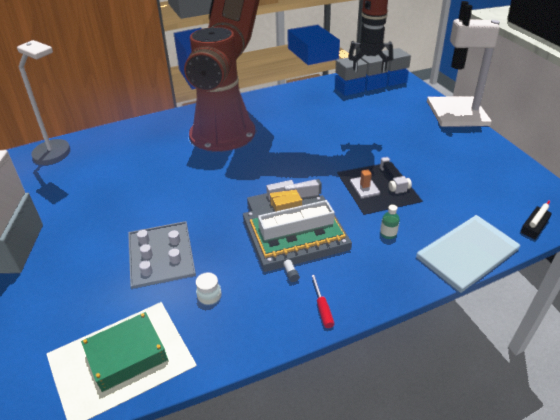

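The top view shows the black mat on the left (hammer head near (132,215), handle running to (118,258), tamper at (165,237)). The fixture is in the centre: trough (280,200), wedge (248,247), jaw (271,242). The tray on the right holds five slugs at (408,230), (440,227), (436,250), (402,257) and (434,273). The bottle is at (190,160) and the jar at (390,171).

Run:
```python
from h import *
p=cam('top')
def P(n,uv,z):print(n,at(p,uv,z).round(0).tolist())
P('slugs',[(408,230),(440,227),(436,250),(402,257),(434,273)],35)
P('hammer head faces, end',[(121,214),(146,217),(119,259)],26)
P('tamper top',[(165,237)],66)
P('trough corners',[(241,184),(320,189),(318,217),(238,211)],85)
P('wedge ends',[(227,245),(262,252)],70)
P('block',[(252,263),(284,265)],68)
P('mat',[(125,190),(198,201),(181,280),(107,270)],4)
w=optics.camera('wrist');E=np.array(w['extrinsics']);s,r=st();c=-E[:3,:3].T@E[:3,3]
print('wristcam in tool',(r.T@(c-s['tool_pos'])).round(1),'axes',(r.T@E[:3,:3].T).round(2).tolist(),w['fx'])
go([360,340,230],0)
```

```text
slugs [[567.0, -317.0, 35.0], [580.0, -399.0, 35.0], [520.0, -388.0, 35.0], [497.0, -301.0, 35.0], [461.0, -381.0, 35.0]]
hammer head faces, end [[568.0, 432.0, 26.0], [563.0, 365.0, 26.0], [450.0, 420.0, 26.0]]
tamper top [[509.0, 297.0, 66.0]]
trough corners [[651.0, 116.0, 85.0], [650.0, -82.0, 85.0], [578.0, -80.0, 85.0], [582.0, 118.0, 85.0]]
wedge ends [[498.0, 141.0, 70.0], [486.0, 53.0, 70.0]]
block [[457.0, 76.0, 68.0], [457.0, -3.0, 68.0]]
mat [[638.0, 439.0, 4.0], [619.0, 238.0, 4.0], [407.0, 261.0, 4.0], [421.0, 457.0, 4.0]]
t 1.5 tcp [222.6 475.5 248.3] x [-0.906  0.424 -0.   ] y [0.424 0.906 0.   ] z [ 0.  0. -1.] F [0.3 0.3 0.3] w 85.5
wristcam in tool [  77.6    0.6 -126.1] axes [[0.0, 0.95, 0.3], [1.0, -0.0, -0.0], [-0.0, 0.3, -0.95]] 371.68738271068105
t 1.5 tcp [222.6 475.5 248.3] x [-0.906  0.424 -0.   ] y [0.424 0.906 0.   ] z [ 0.  0. -1.] F [0.3 0.3 0.3] w 85.5
shift [-181.9  -64.5   18.3]
turn 64.9
```

Run:
```python
from h import *
go([525,404,200],82)
```

```text
t 1.5 tcp [222.6 475.5 248.3] x [-0.906  0.424 -0.   ] y [0.424 0.906 0.   ] z [ 0.  0. -1.] F [0.3 0.3 0.3] w 85.5
shift [-304.2   63.5   48.3]
turn -17.1
```

```bash
python3 -m creep '[[[1,-45,10,7,-3],[1,-90,20,14,-6],[1,-135,30,21,-9],[1,-180,40,28,-12],[1,-225,50,35,-15],[1,-265,58,42,-17],[1,-304,63,48,-17],[1,-304,63,48,-17],[1,-304,63,48,-17],[1,-304,63,48,-17]]]' 60
python3 - <<'E'
from h import *
st();p=cam('wrist','w1.png')
for n in('hammer_grip','hammer_head','tamper_grip'):
  for f in find(p,n): print(n,f[:4])
E
```

```text
clock: 2.5
tool_pos: [523.8, 404.0, 200.4]
eef_rot: [-0.221, -3.133, 0.0]
contact_force: [-0.6, -0.4, -1.1]
grip_width: 85.5
gripper_force: 0.0
t 2.5 tcp [523.8 404.  200.4] x [-0.99  0.14  0.  ] y [ 0.14  0.99 -0.  ] z [-0.  0. -1.] F [-0.6 -0.4 -1.1] w 85.5
hammer_grip (0.68, [247.1, 87.2, 319.7, 264.8], array([283.7, 191.6]), 7094)
hammer_head (0.57, [244.1, 84.4, 319.4, 267.0], array([283.5, 191.4]), 7009)
tamper_grip (0.78, [122.6, 139.5, 208.4, 243.3], array([166.4, 188.9]), 7753)
```

View pics/w1.png

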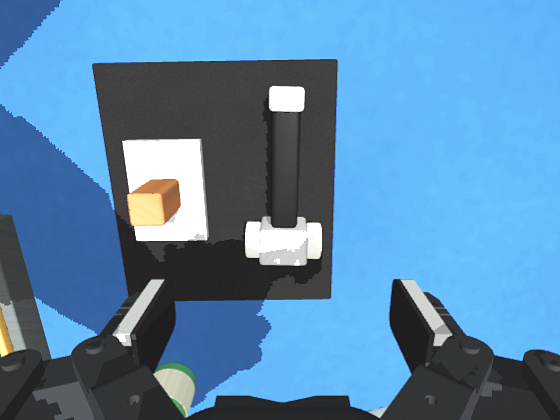

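The wrist view shows the hammer head's top at about (283,240), with striking faces at x≈246 and x≈322, and the end block at (287,98). The tamper's plate has corners (122,141), (202,139), (207,241) and (137,241), and its handle top is at (147,209).

Run:
```python
from h import *
p=cam('wrist')
h=at(p,[(283.5,240.5)],44)[0]; e=at(p,[(287,98.5)],44)[0]
f=at(p,[(246,240),(322,240)],24);print(h.round(1),e.round(1),f.round(1),np.linalg.norm((h-e)[:2]))
d=(h-e)/np.linalg.norm(h-e);a=np.rad2deg(np.arctan2(d[1],d[0]));print('hammer x ang',a)
d2=f[0]-f[1];print(np.rad2deg(np.arctan2(d2[1],d2[0])), f.mean(0))
g=h-38*d;print('grip',g.round(1))
for z in(80,26):go([g[0],g[1],z],a+90)
print('tamper plate',at(p,[(122.5,141),(202,139),(207,241),(137,241)],14).round(1).tolist(),'top',at(p,[(147,209)],66).round(1))
print('mat',at(p,[(93,64),(337,60),(331,298),(128,300)],4).round(1).tolist())
```

```text
[561.4 401.2  44. ] [451.4 419.   44. ] [[564.4 367.6  24. ]
 [573.7 433.6  24. ]] 111.39542698440846
hammer x ang -9.233932091375934
-98.01516363100339 [569.04163575 400.64392711  24.        ]
grip [523.9 407.3  44. ]
t 2.75 tcp [523.9 404.2 200.8] x [-0.99  0.14 -0.  ] y [0.14 0.99 0.  ] z [ 0.  0. -1.] F [0.8 0.3 0.4] w 85.2
shift [  0.5   3.  120.8]
turn 1.2
t 2.75 tcp [523.9 404.2 200.8] x [-0.99  0.14 -0.  ] y [0.14 0.99 0.  ] z [ 0.  0. -1.] F [0.8 0.3 0.4] w 85.2
shift [  0.6   3.  174.8]
turn 1.2
tamper plate [[466.4, 279.0, 14.0], [474.0, 345.0, 14.0], [564.3, 330.9, 14.0], [555.5, 268.0, 14.0]] top [[513.8 306.3  66. ]]
mat [[403.5, 267.4, 4.0], [428.1, 463.5, 4.0], [644.5, 437.1, 4.0], [618.8, 238.4, 4.0]]
```

```bash
python3 -m creep '[[[0.7,-2,1,40,0.7],[0.7,-4,2.6,80,0.7],[0.7,-4,2.6,120,0.7],[0.7,-4,2.6,150,0.7],[0.7,-4,2.6,174,0.7],[0.7,-4,2.6,174,0.7],[0.7,-4,2.6,174,0.7],[0.2,-4,2.6,174,0.7],[0.2,-4,2.6,174,0.7],[0.2,-4,2.6,174,0.7],[0.2,-4,2.6,174,0.7],[0.2,-4,2.6,174,0.7],[0.2,-4,2.6,174,0.7]]]' 60
```

```text
clock: 4.05
tool_pos: [529.8, 406.2, 28.0]
eef_rot: [0.24, 3.13, 0.002]
contact_force: [-1.1, -1.4, 7.5]
grip_width: 21.2
gripper_force: 60.5
```

```bash
python3 -m creep '[[[0.2,0,0,-20,0],[0.2,0,0,-50,0],[0.2,0,0,-90,0],[0.2,0,0,-125,0],[0.2,0,0,-125,0]]]' 100
python3 - <<'E'
from h import *
go([460,225,160],90)
E
```

```text
clock: 4.55
tool_pos: [531.4, 407.3, 157.2]
eef_rot: [0.24, 3.125, 0.008]
contact_force: [0.6, 0.3, -2.6]
grip_width: 20.2
gripper_force: 98.5
t 4.55 tcp [531.4 407.3 157.2] x [-0.988  0.153 -0.007] y [0.153 0.988 0.006] z [ 0.007  0.005 -1.   ] F [ 0.6  0.3 -2.6] w 20.2
shift [  42.8 -191.    -4.2]
turn -8.8
```

```bash
python3 -m creep '[[[0.2,10,-40,-8,-2],[0.2,20,-80,-8,-4],[0.2,30,-120,-8,-6],[0.2,40,-160,-8,-8],[0.2,43,-191,-8,-9],[0.2,43,-191,-8,-9],[0.2,43,-191,-8,-9]]]'
python3 - <<'E'
from h import *
st();p=cam('wrist','w2.png')
for n in('wedge_cap','jaw','hammer_head'):
  for f in find(p,n): print(n,f[:4])
E
```

```text
clock: 5.25
tool_pos: [457.1, 223.1, 159.1]
eef_rot: [0.004, -3.141, -0.0]
contact_force: [-0.4, 0.5, -2.2]
grip_width: 20.5
gripper_force: 99.1
t 5.25 tcp [457.1 223.1 159.1] x [-1.    -0.002  0.   ] y [-0.002  1.     0.   ] z [-0.  0. -1.] F [-0.4  0.5 -2.2] w 20.5
wedge_cap (0.94, [0.0, 236.4, 189.3, 307.9], array([107.5, 267.6]), 8633)
jaw (0.58, [0.0, 270.0, 87.6, 345.8], array([ 38.9, 310.8]), 5031)
hammer_head (0.71, [238.9, 52.6, 329.4, 403.2], array([282.1, 215. ]), 24115)
```

View pics/w2.png

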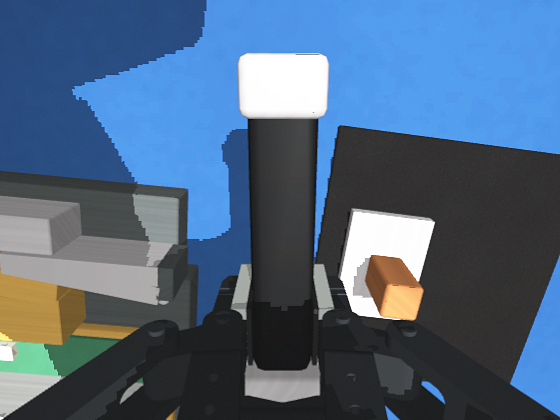

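Run:
```python
import cv2
i=cv2.imread('pics/w2.png')[160:380,0:220]; cv2.imwrite('pics/c2.png',cv2.resize(i,None,fx=2.7,fy=2.7,interpolation=cv2.INTER_CUBIC))
```

```text
(no output)
```

View pics/c2.png

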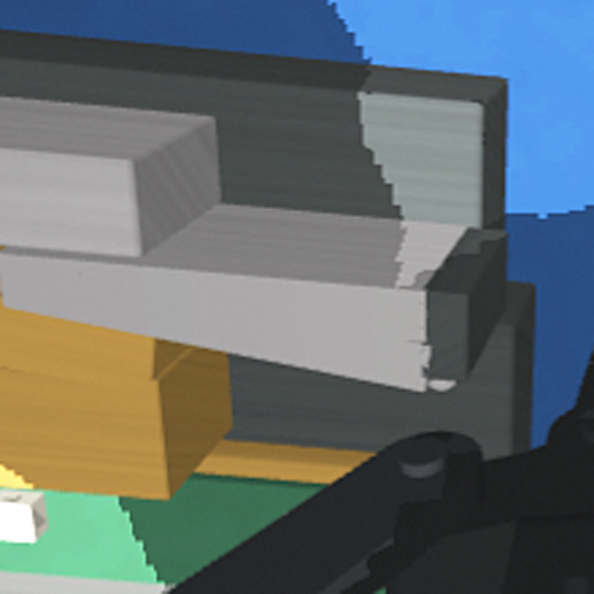

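The crop shows the wedge's struck end: its top edge runs from picture pixel (173,268) to about (170,302), and its foot is at (187,246). The fixed block's top +y corners are at (50,219) and (53,254).

Run:
```python
from h import *
p=cam('wrist')
print('cap top',at(p,[(173.3,268),(169.6,302)],70).round(1).tolist(),'foot',at(p,[(187,246)],30).round(1))
print('block',at(p,[(50,219.3),(52.6,254.4)],68).round(1).tolist())
print('floor end',at(p,[(179.6,197)],30).round(1).tolist())
print('end block',at(p,[(240,118),(327,118),(328,56),(240,55)],175).round(1).tolist())
t=cam('top','t2.png')
i=t['image'].astype(int); m=((i.min(2)>170)&(i.max(2)-i.min(2)<40)).astype(np.uint8); m[:165]=0;m[235:]=0;m[:,:225]=0;m[:,335:]=0
c=max(cv2.findContours(m,0,2)[0],key=cv2.contourArea);r=cv2.minAreaRect(c);b=cv2.boxPoints(r);print(r);print(at(t,b,85).round(1).tolist(),at(t,[r[0]],85))
```

```text
cap top [[486.8, 155.8, 70.0], [511.6, 151.2, 70.0]] foot [[488.6 154.7  30. ]]
block [[455.0, 81.6, 68.0], [478.7, 78.9, 68.0]]
floor end [[450.9, 152.1, 30.0]]
end block [[387.0, 212.5, 175.0], [386.9, 237.6, 175.0], [370.3, 237.2, 175.0], [370.2, 213.0, 175.0]]
((280.7877502441406, 199.80116271972656), (77.53926086425781, 24.05874252319336), 8.61564826965332)
[[595.0, 112.9, 85.0], [656.6, 108.5, 85.0], [637.7, -84.8, 85.0], [576.8, -78.1, 85.0]] [[616.29952797  14.32568985  85.        ]]
```

Run:
```python
from h import *
go([468,234,63],85)
```

```text
t 5.55 tcp [457.3 224.1 159. ] x [-1.    -0.005  0.   ] y [-0.005  1.    -0.   ] z [-0. -0. -1.] F [-0.4  0.4 -2.7] w 20.6
shift [-10.7   9.8  96. ]
turn 5.3
```

```bash
python3 -m creep '[[[0.2,-5,5,25,2.5],[0.2,-10.7,10,55,5.3],[0.2,-10.7,10,80,5.3],[0.2,-10.7,10,96,5.3],[0.2,-10.7,10,96,5.3],[0.2,-10.7,10,96,5.3],[0.2,-10.7,10,96,5.3]]]'
python3 - <<'E'
from h import *
s,r=st();p=cam('wrist');
for n in('wedge_cap','hammer_head'):
  for f in find(p,n): print(n,f[:4])
t=cam('scene','s3.png');i=cv2.imread('pics/s3.png')[140:240,220:420];cv2.imwrite('pics/c3.png',cv2.resize(i,None,fx=4,fy=4,interpolation=2))
E
```

```text
clock: 6.25
tool_pos: [468.8, 234.0, 64.3]
eef_rot: [0.139, 3.137, 0.001]
contact_force: [0.4, 0.2, -3.4]
grip_width: 20.5
gripper_force: 98.1
t 6.25 tcp [468.8 234.   64.3] x [-0.996  0.088 -0.002] y [0.088 0.996 0.001] z [ 0.002  0.001 -1.   ] F [ 0.4  0.2 -3.4] w 20.5
wedge_cap (0.81, [0.0, 309.9, 126.0, 414.7], array([ 49.3, 348.3]), 8411)
hammer_head (0.96, [236.2, 53.3, 328.3, 399.1], array([281.9, 214.6]), 23771)
```

View pics/c3.png

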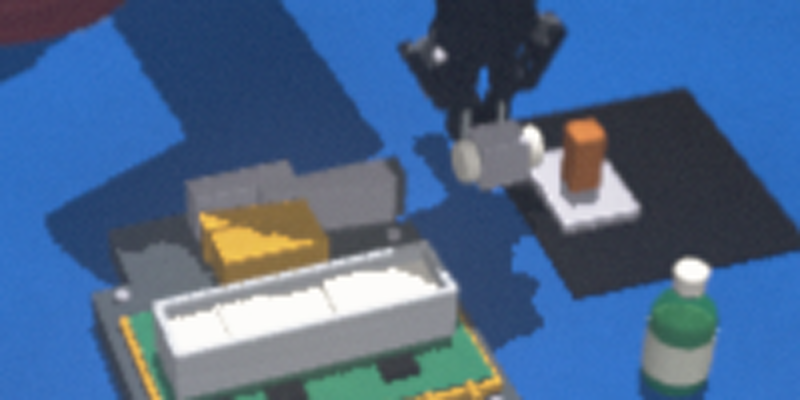

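The crop shows the hammer head at (495,155), level with the wedge end at (395,195) and in line with it, with a clear gap between them. I'll start tapping.

```bash
python3 -m creep '[[[0.2,0,-30,0,0],[0.2,0,-30,0,0],[0.2,0,-53,0,0],[0.2,0,-30,0,0],[0.2,0,-30,0,0],[0.2,0,-58,0,0],[0.2,0,-35,0,0],[0.2,0,-35,0,0],[0.2,0,-35,0,0]]]'
python3 - <<'E'
from h import *
s,r=st();p=cam('wrist','w4.png');
for n in('wedge_cap','hammer_head'):
  for f in find(p,n): print(n,f[:4])
p=cam('top');print(find(p,'wedge_cap')[0][:4])
E
```

```text
clock: 7.35
tool_pos: [465.0, 199.0, 63.5]
eef_rot: [0.138, 3.138, 0.0]
contact_force: [0.2, 0.2, -2.6]
grip_width: 20.3
gripper_force: 100.5
t 7.35 tcp [465.  199.   63.5] x [-0.996  0.088 -0.   ] y [0.088 0.996 0.   ] z [ 0.  0. -1.] F [ 0.2  0.2 -2.6] w 20.3
wedge_cap (0.88, [0.0, 309.6, 168.8, 410.3], array([ 60. , 349.2]), 8650)
hammer_head (0.88, [237.1, 51.4, 325.3, 401.8], array([282. , 214.7]), 23783)
(0.86, [228.5, 243.6, 267.9, 256.6], array([247.1, 249.2]), 413)
```

```bash
cat >> h.py <<'E'
def cap():
    p=cam('wrist');f=find(p,'wedge_cap')[0];uv=np.argwhere(f[4])[:,::-1];k=uv[uv[:,0]>=uv[:,0].max()-1].mean(0)
    X=at(p,[k],30)[0];L=np.array([488.7,52.9]);y=np.array([.1,.995]);x=np.array([.995,-.1]);d=X[:2]-L
    print(f[0],f[1],k,'cap lane x,y',(d@x).round(1),(d@y).round(1))
    s,r=st();h=s['tool_pos'][:2]-L;print('head face lane y',(h@y-32).round(1),'head x',(h@x+38).round(1))
E
python3 -c "from h import *;cap()"
```

```text
0.78 [0.0, 312.3, 166.9, 413.6] [165.4 316.5] cap lane x,y -9.9 85.8
t 7.7 tcp [464.8 198.5  63.3] x [-0.996  0.089  0.   ] y [ 0.089  0.996 -0.   ] z [-0. -0. -1.] F [ 0.  -0.3 -3. ] w 20.3
head face lane y 110.5 head x -0.4
```

View pics/w4.png

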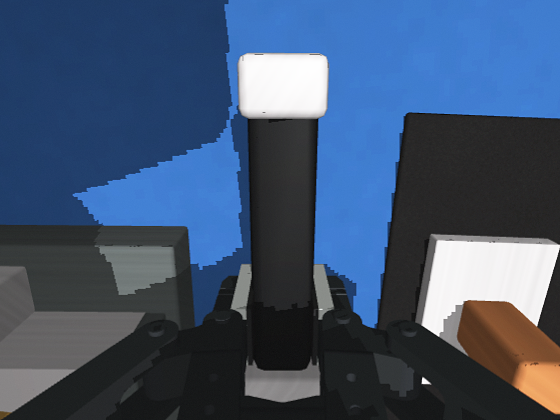

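The wrist view confirms the wedge has gone in: its foot is now at (166,316), about 86 mm from the lane point, with the hammer drawn back clear.

```bash
python3 -m creep '[[[0.2,0,-8,0,0],[0.2,0,-29,0,0],[0.2,0,-8,0,0],[0.2,0,-8,0,0],[0.2,0,-12,0,0],[0.2,0,-34,0,0],[0.2,0,-12,0,0],[0.2,0,-12,0,0],[0.2,0,-17,0,0],[0.2,0,-39,0,0],[0.2,0,-15,0,0],[0.2,0,-15,0,0],[0.2,0,-15,0,0]]]'
python3 -c "from h import *;cap()"
```

```text
clock: 9.0
tool_pos: [463.2, 183.1, 63.2]
eef_rot: [-0.138, -3.138, 0.001]
contact_force: [0.2, -0.4, -3.1]
grip_width: 20.5
gripper_force: 101.9
0.77 [0.0, 312.1, 164.3, 412.5] [162.45454545 316.72727273] cap lane x,y -9.7 68.9
t 9.1 tcp [463.2 183.1  63.2] x [-0.996  0.088  0.   ] y [ 0.088  0.996 -0.001] z [-0.    -0.001 -1.   ] F [-0.2 -0.3 -2.5] w 20.5
head face lane y 95.0 head x -0.4
```

```bash
python3 -m creep '[[[0.2,0,-8,0,0],[0.2,0,-30,0,0],[0.2,0,-8,0,0],[0.2,0,-8,0,0],[0.2,0,-12,0,0],[0.2,0,-34,0,0],[0.2,0,-12,0,0],[0.2,0,-15,0,0],[0.2,0,-15,0,0]]]'
python3 -c "from h import *;cap()"
python3 -m creep '[[[0.2,0,0,0,0],[0.2,0,-22.5,0,0]]]'
python3 -m creep '[[[0.2,0,22,0,0],[0.2,0,22,0,0],[0.2,0,22,0,0]]]'
python3 -c "from h import *;cap()"
```

```text
clock: 10.0
tool_pos: [461.8, 168.0, 63.2]
eef_rot: [-0.139, -3.138, 0.001]
contact_force: [0.9, -0.0, -2.3]
grip_width: 20.5
gripper_force: 102.2
0.84 [0.0, 312.0, 176.0, 413.1] [173.45454545 317.72727273] cap lane x,y -9.1 59.1
t 10.1 tcp [461.9 168.1  63.2] x [-0.996  0.089  0.   ] y [ 0.089  0.996 -0.001] z [-0. -0. -1.] F [-0.2  0.2 -3. ] w 20.3
head face lane y 80.0 head x -0.2
clock: 10.3
tool_pos: [460.6, 147.4, 63.4]
eef_rot: [0.136, 3.138, 0.001]
contact_force: [0.5, -1.5, -2.6]
grip_width: 20.2
gripper_force: 102.2
clock: 10.6
tool_pos: [462.0, 168.3, 63.3]
eef_rot: [-0.138, -3.139, 0.0]
contact_force: [-1.3, 0.1, -3.0]
grip_width: 20.3
gripper_force: 102.2
0.82 [0.0, 314.6, 170.1, 411.5] [168.2 316.6] cap lane x,y -9.4 56.9
t 10.7 tcp [461.9 168.   63.2] x [-0.996  0.088  0.   ] y [ 0.088  0.996 -0.   ] z [-0. -0. -1.] F [ 1.4 -0.2 -3.1] w 20.5
head face lane y 79.9 head x -0.2
```

```bash
python3 -m creep '[[[0.2,0,-2,0,0],[0.2,0,-24,0,0],[0.2,0,-26,0,0]]]'
python3 -m creep '[[[0.2,0,20,0,0],[0.2,0,20,0,0],[0.2,0,20,0,0]]]'
python3 -c "from h import *;cap()"
```

```text
clock: 11.0
tool_pos: [460.0, 143.4, 63.6]
eef_rot: [0.138, 3.138, 0.008]
contact_force: [0.4, 16.7, -4.1]
grip_width: 20.1
gripper_force: 102.2
clock: 11.3
tool_pos: [461.4, 162.1, 63.2]
eef_rot: [-0.138, -3.138, 0.001]
contact_force: [-0.1, -0.6, -2.6]
grip_width: 20.7
gripper_force: 102.3
0.93 [0.0, 312.5, 183.4, 411.4] [179.25 323.5 ] cap lane x,y -5.5 55.9
t 11.4 tcp [461.4 161.8  63.2] x [-0.996  0.089  0.   ] y [ 0.089  0.996 -0.   ] z [-0. -0. -1.] F [ 0.2 -0.3 -3.3] w 20.6
head face lane y 73.7 head x -0.1
```

```bash
python3 -m creep '[[[0.2,0,-2,0,0],[0.2,0,-20,0,0],[0.2,0,-22,0,0]]]'
python3 -m creep '[[[0.2,0,20,0,0],[0.2,0,20,0,0],[0.2,0,20,0,0]]]'
python3 -m creep '[[[0.2,0,-4,0,0],[0.2,0,-22,0,0],[0.2,0,-25,0,0]]]'
python3 -m creep '[[[0.2,0,20,0,0],[0.2,0,20,0,0],[0.2,0,20,0,0]]]'
python3 -c "from h import *;cap();cam('top','t5.png')"
```

```text
clock: 11.7
tool_pos: [459.8, 142.6, 63.6]
eef_rot: [0.137, 3.138, 0.013]
contact_force: [0.6, 23.2, -3.6]
grip_width: 20.1
gripper_force: 102.7
clock: 12.0
tool_pos: [461.3, 160.0, 63.2]
eef_rot: [-0.139, -3.138, 0.001]
contact_force: [0.1, 0.3, -2.7]
grip_width: 20.4
gripper_force: 102.9
clock: 12.3
tool_pos: [458.7, 141.0, 63.9]
eef_rot: [-0.132, -3.137, -0.026]
contact_force: [-5.1, 47.6, 0.9]
grip_width: 20.2
gripper_force: 105.2
clock: 12.6
tool_pos: [460.8, 154.8, 63.2]
eef_rot: [-0.139, -3.138, 0.001]
contact_force: [-1.1, -0.9, -3.1]
grip_width: 20.3
gripper_force: 103.7
0.81 [0.0, 312.4, 192.9, 410.3] [190.45833333 321.        ] cap lane x,y -7.0 54.2
t 12.7 tcp [460.7 154.5  63.2] x [-0.996  0.089  0.   ] y [ 0.089  0.996 -0.001] z [-0.    -0.001 -1.   ] F [ 0.1  0.3 -3.1] w 20.0
head face lane y 66.3 head x -0.0
```

```bash
python3 -m creep '[[[0.2,0,-4,0,0],[0.2,0,-19,0,0],[0.2,0,-20,0,0]]]'
python3 -m creep '[[[0.2,0,30,0,0],[0.2,0,30,0,0],[0.2,0,30,0,0]]]'
python3 - <<'E'
from h import *
st();p=cam('wrist','w5.png')
i=cv2.imread('pics/t5.png')[180:280,200:340];cv2.imwrite('pics/c5.png',cv2.resize(i,None,fx=5,fy=5,interpolation=2))
E
```

```text
clock: 13.05
tool_pos: [459.5, 141.1, 63.9]
eef_rot: [0.132, 3.139, 0.026]
contact_force: [-0.7, 41.3, -2.9]
grip_width: 20.2
gripper_force: 104.6
clock: 13.35
tool_pos: [461.7, 165.1, 63.2]
eef_rot: [-0.138, -3.138, 0.001]
contact_force: [0.6, -0.7, -2.3]
grip_width: 20.2
gripper_force: 103.5
t 13.35 tcp [461.7 165.1  63.2] x [-0.996  0.088  0.   ] y [ 0.088  0.996 -0.001] z [-0.    -0.001 -1.   ] F [ 0.6 -0.7 -2.3] w 20.2
```

View pics/c5.png

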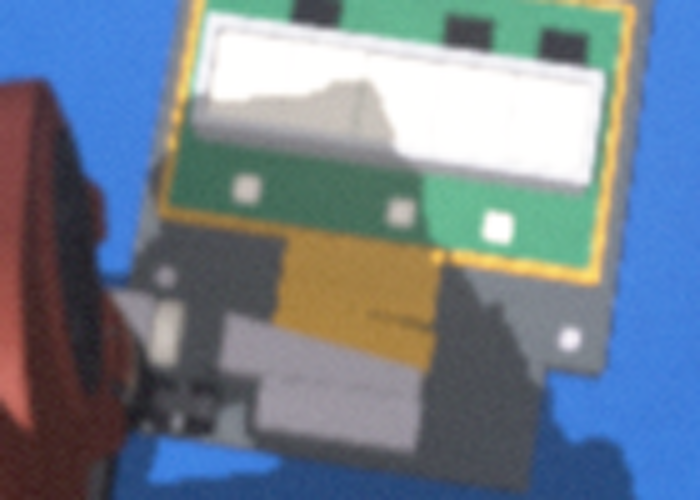

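The crop shows the jaw against the carrier's edge, and the wedge seated between block and jaw. The last two taps stopped at the same place with over 40 N, so the wedge is tight. I'll take the hammer back to the mat.

```bash
python3 -m creep '[[[0.2,0,15,-40,0],[0.2,0,30,-80,0],[0.2,0,40,-100,0],[0.2,-15,85,-100,-1],[0.2,-30,130,-100,-2],[0.2,-45,175,-100,-2],[0.2,-45,215,-100,-2],[0.2,-45,215,-100,-2],[0.2,-45,215,-100,-2]]]'
python3 - <<'E'
from h import *
t=cam('top')
for n in('hammer_head','tamper_grip'):print(n,find(t,n)[0][:4])
p=cam('wrist','w6.png');print(find(p,'tamper_grip')[0][:4])
go([529,408,29],81.5)
E
```

```text
clock: 14.3
tool_pos: [525.5, 375.0, 162.4]
eef_rot: [-0.083, -3.139, 0.002]
contact_force: [-0.5, 0.3, -3.8]
grip_width: 21.0
gripper_force: 103.5
hammer_head (0.93, [103.3, 194.3, 141.5, 262.0], array([120.1, 227.3]), 882)
tamper_grip (0.78, [153.2, 218.3, 184.3, 253.2], array([168.5, 237.8]), 863)
(0.65, [166.0, 407.5, 177.9, 419.2], array([174. , 415.5]), 68)
t 14.55 tcp [525.9 374.2 163.5] x [-0.998  0.055  0.   ] y [ 0.055  0.998 -0.   ] z [-0. -0. -1.] F [ 0.3 -0.3 -3.4] w 20.1
shift [ -1.3  34.  134.5]
turn 5.3
```

View pics/w6.png

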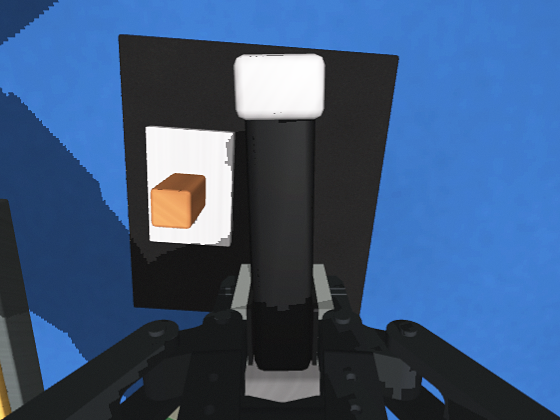

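The mat is clear: the tamper is unmoved at about (190,190), and the spot to its right is free for the hammer.

```bash
python3 -m creep '[[[0.2,-1,17,0,3],[0.2,-1,34,0,5.3],[0.2,-1,34,40,5.3],[0.2,-1,34,80,5.3],[0.2,-1,34,110,5.3],[0.2,-1,34,125,5.3],[0.2,-1,34,132,5.3],[0.2,-1,34,132,5.3],[0.2,-1,34,132,5.3]]]'
```

```text
clock: 15.45
tool_pos: [529.7, 409.9, 33.0]
eef_rot: [0.23, 3.131, 0.002]
contact_force: [0.6, 0.3, -2.7]
grip_width: 20.2
gripper_force: 103.7
```

```bash
python3 -m creep '[[[0.2,0,0,2,0],[0.2,0,0,4,0],[0.2,0,0,4,0]]]'; python3 -m creep '[[[0.2,0,0,1.5,0],[0.2,0,0,1.5,0]]]'
```

```text
clock: 15.75
tool_pos: [529.3, 409.8, 28.2]
eef_rot: [0.23, 3.132, 0.002]
contact_force: [0.8, 0.1, 1.5]
grip_width: 20.5
gripper_force: 104.1
clock: 15.95
tool_pos: [529.3, 409.8, 28.1]
eef_rot: [0.229, 3.131, 0.002]
contact_force: [-3.2, -3.5, 16.4]
grip_width: 20.5
gripper_force: 106.5
```

```bash
python3 -m creep '[[[0.2,0,0,-1.5,0],[0.55,0,0,-2,0],[0.55,0,0,-2,0],[0.55,0,0,-2,0],[0.55,0,0,-30,0],[0.55,0,0,-70,0],[0.55,0,0,-120,0],[0.55,0,0,-150,0],[0.55,0,0,-150,0]]]' 60
python3 - <<'E'
from h import *
s,r=st();print(np.round(s['q'],2));p=cam('wrist','w7.png')
h=find(p,'hammer_head')[0];print(h[:4])
go([520,-340,230],-6)
E
```

```text
clock: 16.85
tool_pos: [530.9, 410.8, 181.1]
eef_rot: [0.229, 3.127, 0.007]
contact_force: [0.8, -1.1, -0.5]
grip_width: 47.2
gripper_force: 0.0
t 16.85 tcp [530.9 410.8 181.1] x [-0.989  0.146 -0.006] y [0.146 0.989 0.005] z [ 0.007  0.004 -1.   ] F [ 0.8 -1.1 -0.5] w 47.2
[0.55 0.6  0.16 1.12 0.   0.7 ]
(0.56, [241.4, 68.7, 318.5, 266.3], array([278.4, 186.1]), 8356)
t 16.95 tcp [528.8 409.5 176.1] x [-0.989  0.146 -0.001] y [0.146 0.989 0.001] z [ 0.001  0.001 -1.   ] F [-0.5  0.1 -0.9] w 46.7
shift [-100.6 -742.7  -54.3]
turn 87.6
```

```bash
python3 -m creep '[[[0.55,-7,-45,-20,6],[0.55,-14,-95,-40,12],[0.55,-20,-145,-54,18],[0.55,-27,-195,-54,24],[0.55,-34,-245,-54,31],[0.55,-41,-295,-54,38],[0.55,-47,-345,-54,45],[0.55,-54,-395,-54,52],[0.55,-61,-445,-54,58],[0.55,-68,-495,-54,64],[0.55,-74,-545,-54,70],[0.55,-81,-595,-54,76],[0.55,-88,-645,-54,82],[0.55,-94,-695,-54,87],[0.55,-100,-742,-54,87.6],[0.55,-100,-742,-54,87.6],[0.55,-100,-742,-54,87.6],[0.55,-100,-742,-54,87.6]]]' 60
python3 - <<'E'
from h import *
st();p=cam('wrist','w8.png')
for f in find(p,'slug0_c',9):print(f[:4],at(p,[f[2]],25).round(0))
E
```

```text
clock: 18.75
tool_pos: [518.8, -338.1, 228.4]
eef_rot: [-2.332, -2.101, -0.0]
contact_force: [-0.2, -1.2, -0.1]
grip_width: 46.8
gripper_force: 0.0
t 18.75 tcp [ 518.8 -338.1  228.4] x [0.104 0.995 0.002] y [ 0.995 -0.104 -0.002] z [-0.002  0.002 -1.   ] F [-0.2 -1.2 -0.1] w 46.8
(0.95, [207.8, 217.7, 244.3, 253.5], array([226.6, 235.6]), 1040) [[ 461. -382.   25.]]
(0.67, [337.3, 221.8, 374.2, 259.0], array([354.9, 240.1]), 1068) [[ 582. -400.   25.]]
```

View pics/w8.png

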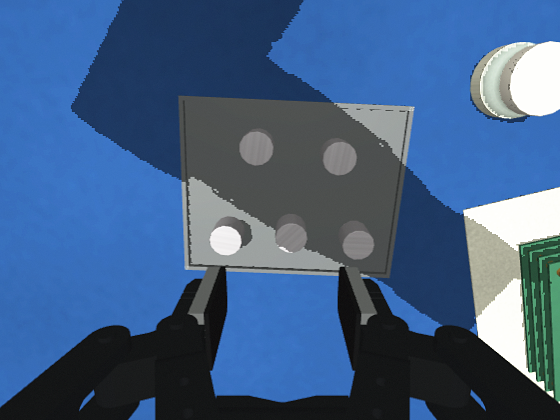

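The wrist view shows the five slug tops at about (257,147), (340,158), (226,241), (291,236) and (358,244). The jar is at the upper right, clear of the tray.

Run:
```python
from h import *
p=cam('wrist')
g=cv2.cvtColor(p['image'],cv2.COLOR_RGB2GRAY)
for c in [(257,147),(340,158),(226,241),(291,236),(358,244)]:
    X=at(p,[c],35)[0];print(c,X.round(1)); go([X[0],X[1],33])
```

```text
(257, 147) [ 501.6 -301.    35. ]
t 18.9 tcp [ 519.5 -337.7  229.6] x [0.102 0.995 0.001] y [ 0.995 -0.102 -0.001] z [-0.     0.001 -1.   ] F [-0.4 -0.2 -0.3] w 46.7
shift [ 34.5 -21.5 196.7]
(340, 158) [ 571.9 -317.7   35. ]
t 18.9 tcp [ 519.5 -337.7  229.6] x [0.102 0.995 0.001] y [ 0.995 -0.102 -0.001] z [-0.     0.001 -1.   ] F [-0.4 -0.2 -0.3] w 46.7
shift [ 25.1  50.2 196.6]
(226, 241) [ 462.3 -384.1   35. ]
t 18.9 tcp [ 519.5 -337.7  229.6] x [0.102 0.995 0.001] y [ 0.995 -0.102 -0.001] z [-0.     0.001 -1.   ] F [-0.4 -0.2 -0.3] w 46.7
shift [-52.2 -52.  196.6]
(291, 236) [ 522.8 -385.3   35. ]
t 18.9 tcp [ 519.5 -337.7  229.6] x [0.102 0.995 0.001] y [ 0.995 -0.102 -0.001] z [-0.     0.001 -1.   ] F [-0.4 -0.2 -0.3] w 46.7
shift [-47.2   8.3 196.6]
(358, 244) [ 584.1 -399.6   35. ]
t 18.9 tcp [ 519.5 -337.7  229.6] x [0.102 0.995 0.001] y [ 0.995 -0.102 -0.001] z [-0.     0.001 -1.   ] F [-0.4 -0.2 -0.3] w 46.7
shift [-55.2  70.7 196.6]
```

```bash
python3 -m creep '[[[0.55,17,-11,40,0],[0.55,34,-21,85,0],[0.55,34,-21,130,0],[0.55,34,-21,165,0],[0.55,34,-21,190,0],[0.55,34,-21,196,0],[0.55,34,-21,196,0],[0.55,34,-21,196,0],[0.25,34,-21,196,0],[0.25,34,-21,196,0],[0.25,34,-21,196,0],[0.25,34,-21,196,0],[0.25,34,-21,150,0],[0.25,34,-21,100,0],[0.25,34,-21,60,0],[0.25,34,-21,60,0]]]' 60
python3 - <<'E'
from h import *
p=cam('wrist','w9.png')
go([600,-30,200],-6)
E
```

```text
clock: 20.5
tool_pos: [504.9, -305.6, 176.7]
eef_rot: [2.326, 2.095, 0.003]
contact_force: [0.6, -0.4, -1.0]
grip_width: 27.6
gripper_force: 59.8
t 20.55 tcp [ 503.7 -304.7  173.5] x [ 0.104  0.995 -0.004] y [ 0.995 -0.104  0.006] z [ 0.005 -0.004 -1.   ] F [-0.4 -0.2 -1.7] w 27.6
shift [283.1  67.3 -27.1]
turn 0.0
```

View pics/w9.png

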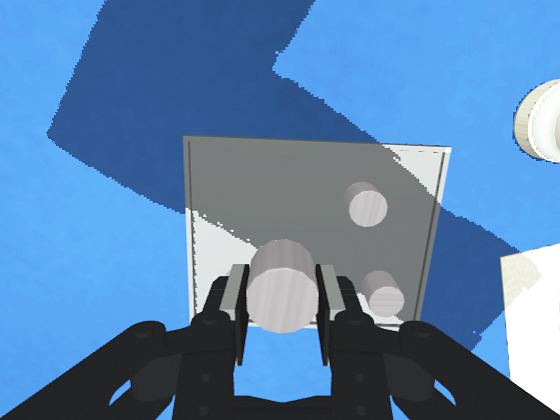

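The wrist view shows the first slug held squarely between the pads at (282,290), and the others undisturbed.

```bash
python3 -m creep '[[[0.25,45,3,-27,0],[0.25,90,6,-27,0],[0.25,135,9,-27,0],[0.25,180,12,-27,0],[0.25,225,16,-27,0],[0.25,270,20,-27,0],[0.25,319,23,-27,0],[0.25,319,23,-27,0],[0.25,319,23,-27,0],[0.25,319,23,-27,0]]]' 80
python3 - <<'E'
from h import *
st();p=cam('wrist','w10.png')
E
```

```text
clock: 21.55
tool_pos: [557.6, 10.9, 196.1]
eef_rot: [-2.335, -2.101, 0.002]
contact_force: [0.3, 0.5, -2.0]
grip_width: 26.8
gripper_force: 79.7
t 21.55 tcp [557.6  10.9 196.1] x [ 0.105  0.994 -0.   ] y [ 0.994 -0.105 -0.001] z [-0.001 -0.    -1.   ] F [ 0.3  0.5 -2. ] w 26.8
```

View pics/w10.png

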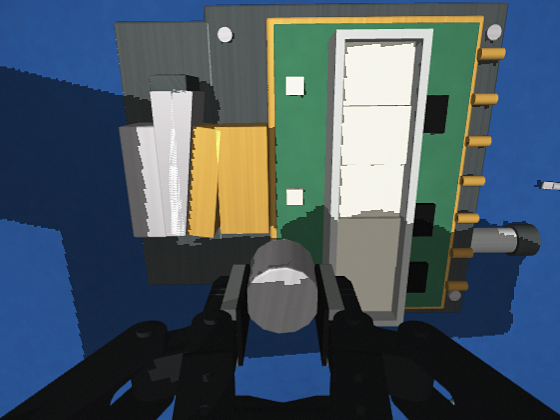

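Run:
```python
from h import *
p=cam('wrist')
i=cv2.imread('pics/w10.png').astype(int)
for v in(60,100,180):print(v,[tuple(i[v,u]) and int(i[v,u].mean()) for u in range(326,440,2)])
print([int(i[v,380].mean()) for v in range(22,50)],[int(i[v,385].mean()) for v in range(300,335)],[int(i[v,398].mean()) for v in range(300,335)])
X=at(p,[(432,30),(405,324)],85);print(X.round(1),np.linalg.norm(X[0]-X[1]))
d=X[0]-X[1];d/=np.linalg.norm(d);print('y ang',np.rad2deg(np.arctan2(d[1],d[0])))
xd=np.array([d[1],-d[0],0]);c=X.mean(0)-28*xd;print('center',c)
r=p
for a in [c+np.array(s[0]*xd+s[1]*d) for s in((-23,95),(23,95),(23,-95),(-23,-95),(-23,0))]:print(proj(p,[a]).round(0))
```

```text
60 [99, 100, 103, 100, 92, 223, 228, 227, 230, 166, 246, 243, 243, 243, 243, 243, 243, 243, 243, 242, 242, 243, 243, 243, 243, 242, 242, 242, 242, 242, 242, 242, 242, 242, 242, 242, 242, 242, 242, 242, 241, 242, 241, 244, 150, 97, 100, 92, 211, 222, 220, 223, 146, 94, 94, 93, 94]
100 [103, 102, 101, 101, 189, 227, 226, 227, 196, 139, 222, 243, 243, 243, 242, 243, 242, 243, 242, 242, 242, 242, 242, 242, 242, 242, 242, 242, 241, 242, 242, 242, 242, 242, 241, 242, 241, 242, 241, 242, 242, 243, 188, 98, 100, 93, 201, 221, 222, 224, 96, 20, 22, 23, 22, 23, 21]
180 [102, 102, 94, 214, 221, 220, 225, 128, 218, 242, 241, 242, 241, 241, 241, 241, 241, 241, 241, 242, 242, 241, 241, 242, 241, 241, 241, 241, 241, 241, 241, 241, 241, 241, 241, 241, 241, 242, 195, 99, 99, 76, 195, 219, 218, 222, 121, 96, 96, 96, 96, 93, 94, 94, 92, 91, 90]
[166, 107, 93, 97, 95, 93, 85, 224, 226, 223, 223, 223, 223, 223, 224, 230, 159, 70, 64, 80, 137, 133, 200, 200, 195, 245, 243, 242] [133, 134, 134, 134, 134, 134, 135, 135, 134, 135, 130, 93, 80, 81, 82, 82, 83, 81, 80, 80, 90, 112, 109, 109, 111, 107, 69, 41, 41, 16, 15, 15, 13, 15, 15] [98, 97, 98, 101, 100, 103, 107, 105, 110, 110, 111, 113, 114, 113, 114, 115, 114, 114, 114, 114, 112, 111, 112, 116, 113, 79, 43, 22, 18, 14, 16, 11, 13, 11, 12]
[[656.4 114.1  85. ]
 [639.6 -83.5  85. ]] 198.236762155539
y ang 85.14072353638724
center [620.05983846  17.66999959  85.        ]
[[344.  40.]]
[[423.  38.]]
[[399. 319.]]
[[336. 320.]]
[[340. 196.]]
```

Rim points project where the rim shows in the picture, so the trough centre is about (620, 18), with its y axis at 85°.

```bash
python3 -m creep '[[[0.25,-30,31,0,0],[0.25,-62.7,63,10,0],[0.25,-62.7,63,45,0],[0.25,-62.7,63,75,0],[0.25,-62.7,63,88,0],[0.25,-62.7,63,92,0],[0.25,-62.7,63,92,0],[0.25,-62.7,63,92,0]]]' 80
python3 -c "
from h import *
go([613.6,-58.1,104],-5)"
```

```text
clock: 22.45
tool_pos: [615.2, -57.6, 106.4]
eef_rot: [2.333, 2.101, 0.002]
contact_force: [0.1, -0.1, -1.4]
grip_width: 26.9
gripper_force: 80.1
t 22.45 tcp [615.2 -57.6 106.4] x [ 0.104  0.995 -0.   ] y [ 0.995 -0.104  0.002] z [ 0.002 -0.    -1.   ] F [ 0.1 -0.1 -1.4] w 26.9
shift [-0.7 -1.5  2.4]
turn -1.0
```

```bash
python3 -m creep '[[[0.25,-1,-1.5,2,0],[0.48,-1,-1.5,2,0],[0.48,-1,-1.5,2,0],[0.48,-1,-1.5,2,0],[0.48,-1,-1.5,-35,0],[0.48,-1,-1.5,-70,0],[0.55,-50,-5,-70,0],[0.55,-100,-7,-70,0],[0.55,-150,-10,-70,0],[0.55,-200,-13,-70,0],[0.55,-240,-16,-65,0],[0.55,-263,-16,-30,0],[0.55,-263,-16,15,0],[0.55,-263,-16,50,0],[0.55,-263,-16,60,0],[0.55,-263,-16,60,0]]]' 80
python3 - <<'E'
from h import *
go([571.9,-317.7,33.5],-5);p=cam('wrist','w11.png')
for f in find(p,'slug0_c',5):print(f[:4],at(p,[f[2]],25).round(0))
t=cam('top');
for f in find(t,'slug0_c',8):print(f[:4],at(t,[f[2]],30).round(0),at(t,[f[2]],95).round(0))
E
```

```text
clock: 24.05
tool_pos: [570.2, -316.6, 43.8]
eef_rot: [-2.332, -2.101, 0.001]
contact_force: [0.0, -0.4, -0.1]
grip_width: 47.0
gripper_force: 0.0
t 24.05 tcp [ 570.2 -316.6   43.8] x [0.104 0.995 0.001] y [ 0.995 -0.104 -0.002] z [-0.002  0.002 -1.   ] F [ 0.  -0.4 -0.1] w 47.0
shift [-0.9  1.9 10.3]
turn -1.0
```

```bash
python3 -m creep '[[[0.55,-1,2,10.3,0],[0.55,-1,2,10.3,0],[0.2,-1,2,10.3,0],[0.2,-1,2,10.3,0],[0.2,-1,2,10.3,0],[0.2,-1,2,10.3,0],[0.2,-1,2,-30,0],[0.2,-1,2,-75,0],[0.2,20,2,-120,0],[0.2,65,4,-120,0],[0.2,110,6,-120,0],[0.2,155,8,-120,0],[0.2,200,10,-120,0],[0.2,245,13,-120,0],[0.2,285,15,-120,1],[0.2,299.6,15.6,-100,1],[0.2,299.6,15.6,-75,1],[0.2,299.6,15.6,-63,1],[0.2,299.6,15.6,-61,1],[0.2,299.6,15.6,-61,1]]]' 80
python3 - <<'E'
from h import *
go([616.8,-20.2,104],-5)
E
```

```text
clock: 26.25
tool_pos: [617.6, -21.5, 105.9]
eef_rot: [-2.353, -2.081, 0.0]
contact_force: [0.3, -0.1, -0.3]
grip_width: 27.0
gripper_force: 79.3
t 26.25 tcp [617.6 -21.5 105.9] x [ 0.122  0.992 -0.   ] y [ 0.992 -0.122 -0.   ] z [-0. -0. -1.] F [ 0.3 -0.1 -0.3] w 27.0
shift [ 1.2 -1.   1.9]
turn -2.0
```

```bash
python3 -m creep '[[[0.2,1,-1,2,-2],[0.2,1,-1,2,-2],[0.45,1,-1,2,-2],[0.48,1,-1,2,-2],[0.48,1,-1,2,-2],[0.48,1,-1,-35,-2],[0.48,1,-1,-75,-2],[0.55,-80,1,-80,-2],[0.55,-80,1,-80,-2],[0.55,-80,1,-80,-2]]]' 80
python3 - <<'E'
from h import *
s,r=st();p=cam('wrist','w12.png')
for f in find(p,'slug0_c',5):print(f[:4],at(p,[f[2]],90).round(0))
for X in ([462.3,-384.1,33.5],[522.8,-385.3,33.5],[584.1,-399.6,33.5]):go(X,-5)
E
```

```text
clock: 27.25
tool_pos: [609.0, -104.1, 186.6]
eef_rot: [2.318, 2.117, -0.0]
contact_force: [0.7, -0.2, -0.7]
grip_width: 47.1
gripper_force: 0.0
t 27.25 tcp [ 609.  -104.1  186.6] x [ 0.091  0.996 -0.001] y [ 0.996 -0.091  0.002] z [ 0.001 -0.002 -1.   ] F [ 0.7 -0.2 -0.7] w 47.1
t 27.35 tcp [ 608.8 -100.9  185.9] x [0.089 0.996 0.   ] y [ 0.996 -0.089  0.   ] z [ 0.  0. -1.] F [ 0.7 -0.1 -0.6] w 46.9
shift [-295.1 -120.9  152.3]
turn -0.1
t 27.35 tcp [ 608.8 -100.9  185.9] x [0.089 0.996 0.   ] y [ 0.996 -0.089  0.   ] z [ 0.  0. -1.] F [ 0.7 -0.1 -0.6] w 46.9
shift [-291.   -60.5  152.3]
turn -0.1
t 27.35 tcp [ 608.8 -100.9  185.9] x [0.089 0.996 0.   ] y [ 0.996 -0.089  0.   ] z [ 0.  0. -1.] F [ 0.7 -0.1 -0.6] w 46.9
shift [-299.8    1.8  152.4]
turn -0.1
```

View pics/w12.png

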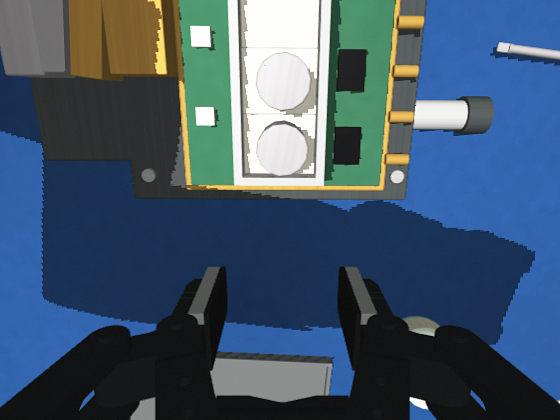

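Both slugs stand in the trough at (282,150) and (284,80), each centred on its pad. On to the third slug.

```bash
python3 -m creep '[[[0.55,-48,0,0,0],[0.55,-96,1,0,0],[0.55,-144,1,0,0],[0.55,-192,2,0,0],[0.55,-240,2,0,0],[0.55,-285,2,20,0],[0.55,-300,2,65,0],[0.55,-300,2,110,0],[0.55,-300,2,140,0],[0.55,-300,2,152,0],[0.55,-300,2,152,0],[0.55,-300,2,152,0],[0.2,-300,2,152,0],[0.2,-300,2,152,0],[0.2,-300,2,152,0],[0.2,-300,2,152,0],[0.2,-300,2,110,0],[0.2,-300,2,65,0],[0.2,-300,2,20,0],[0.2,-300,2,20,0]]]' 80
python3 - <<'E'
from h import *
p=cam('wrist');print([f[:4] for f in find(p,'slug0_c',4)])
go([620,17.7,104],-5)
E
```

```text
clock: 29.35
tool_pos: [588.1, -402.0, 175.0]
eef_rot: [2.306, 2.114, 0.003]
contact_force: [0.6, 0.4, -1.5]
grip_width: 27.2
gripper_force: 79.1
[(0.56, [84.7, 166.9, 140.4, 213.0], array([112.7, 188.4]), 1824)]
t 29.45 tcp [ 585.7 -400.1  168.3] x [ 0.087  0.996 -0.002] y [ 0.996 -0.087  0.003] z [ 0.003 -0.003 -1.   ] F [-0.4 -0.1 -1.9] w 26.8
shift [419.4  -2.4  63.2]
turn 0.0
```

```bash
python3 -m creep '[[[0.2,48,0,0,0],[0.2,96,0,0,0],[0.2,144,-1,0,0],[0.2,192,-1,0,0],[0.2,240,-1,0,0],[0.2,288,-2,0,0],[0.2,336,-2,0,0],[0.2,384,-2,0,0],[0.2,419,-2.4,5,0],[0.2,419,-2.4,30,0],[0.2,419,-2.4,52,0],[0.2,419,-2.4,60,0],[0.2,419,-2.4,61,0],[0.2,419,-2.4,61,0],[0.2,419,-2.4,61,0]]]' 80
python3 - <<'E'
from h import *
go([620,17.7,104],-5)
E
```

```text
clock: 30.95
tool_pos: [619.5, 17.7, 105.7]
eef_rot: [2.316, 2.121, 0.001]
contact_force: [-0.0, 0.2, -1.3]
grip_width: 27.0
gripper_force: 79.3
t 30.95 tcp [619.5  17.7 105.7] x [ 0.087  0.996 -0.   ] y [ 0.996 -0.087  0.001] z [ 0.001 -0.    -1.   ] F [-0.   0.2 -1.3] w 27.0
shift [0.  0.5 1.7]
turn -0.0
```

```bash
python3 -m creep '[[[0.2,0,0.5,2,0],[0.48,0,0.5,2,0],[0.48,0,0.5,2,0],[0.48,0,0.5,2,0],[0.48,0,0,-35,0],[0.48,0,0,-70,0],[0.55,-48,-8,-75,0],[0.55,-96,-15,-75,0],[0.55,-144,-22,-75,0],[0.55,-192,-29,-75,0],[0.55,-240,-36,-75,0],[0.55,-288,-44,-75,0],[0.55,-336,-52,-75,0],[0.55,-384,-60,-70,0],[0.55,-410,-62,-30,0],[0.55,-410,-62,15,0],[0.55,-410,-62,50,0],[0.55,-410,-62,58,0],[0.55,-410,-62,58,0]]]' 80
python3 - <<'E'
from h import *
go([522.8,-385.3,33.5],-5)
E
```

```text
clock: 32.85
tool_pos: [521.0, -384.4, 46.2]
eef_rot: [-2.314, -2.122, 0.0]
contact_force: [-0.1, -0.7, 0.4]
grip_width: 47.1
gripper_force: 0.0
t 32.85 tcp [ 521.  -384.4   46.2] x [0.087 0.996 0.001] y [ 0.996 -0.087 -0.002] z [-0.002  0.001 -1.   ] F [-0.1 -0.7  0.4] w 47.1
shift [-0.8  1.9 12.7]
turn 0.0
```

```bash
python3 -m creep '[[[0.55,-1,2,13,0],[0.55,-1,2,13,0],[0.55,-1,2,13,0],[0.2,-1,2,13,0],[0.2,-1,2,13,0],[0.2,-1,2,13,0],[0.2,-1,2,13,0],[0.2,-1,2,-30,0],[0.2,-1,2,-75,0],[0.2,-1,2,-120,0],[0.2,45,8,-120,0],[0.2,92,15,-120,0],[0.2,140,22,-120,0],[0.2,188,29,-120,0],[0.2,236,36,-120,0],[0.2,284,42,-120,0],[0.2,330,48,-120,0],[0.2,378,54,-120,0],[0.2,378,54,-120,0],[0.2,378,54,-120,0]]]' 80
python3 - <<'E'
from h import *
go([623.2,55.6,104],-5)
E
```

```text
clock: 34.85
tool_pos: [608.1, -11.8, 167.1]
eef_rot: [2.313, 2.125, -0.0]
contact_force: [0.5, -1.0, -1.6]
grip_width: 27.2
gripper_force: 79.2
t 34.85 tcp [608.1 -11.8 167.1] x [ 0.084  0.996 -0.   ] y [ 0.996 -0.084  0.   ] z [ 0. -0. -1.] F [ 0.5 -1.  -1.6] w 27.2
shift [68.5  9.3 63. ]
turn 0.2
```

```bash
python3 -m creep '[[[0.2,40,5,0,0],[0.2,68.5,9.3,10,0],[0.2,68.5,9.3,40,0],[0.2,68.5,9.3,58,0],[0.2,68.5,9.3,61,0],[0.2,68.5,9.3,61,0],[0.2,68.5,9.3,61,0]]]' 80
python3 - <<'E'
from h import *
go([623.2,55.6,104],-5)
E
```

```text
clock: 35.55
tool_pos: [624.0, 53.5, 107.0]
eef_rot: [2.316, 2.121, 0.001]
contact_force: [-0.1, -0.4, -1.2]
grip_width: 27.1
gripper_force: 79.4
t 35.55 tcp [624.   53.5 107. ] x [ 0.088  0.996 -0.   ] y [ 0.996 -0.088  0.001] z [ 0.001 -0.    -1.   ] F [-0.1 -0.4 -1.2] w 27.1
shift [ 2.1 -1.   3. ]
turn -0.1
```

```bash
python3 -m creep '[[[0.2,2,-1,2.5,0],[0.2,2,-1,2.5,0],[0.48,2,-1,2.5,0],[0.48,2,-1,2.5,0],[0.48,2,-1,2.5,0],[0.48,2,-1,-35,0],[0.48,2,-1,-72,0],[0.55,-44,-14,-75,0],[0.55,-90,-26,-75,0],[0.55,-135,-38,-75,0],[0.55,-180,-50,-75,0],[0.55,-225,-62,-75,0],[0.55,-270,-75,-75,0],[0.55,-315,-87,-75,0],[0.55,-360,-100,-75,0],[0.55,-405,-112,-75,0],[0.55,-450,-122,-50,0],[0.55,-450,-122,-10,0],[0.55,-450,-122,20,0],[0.55,-450,-122,20,0]]]' 80
python3 - <<'E'
from h import *
go([462.3,-384.1,33.5],-5)
E
```

```text
clock: 37.55
tool_pos: [460.3, -381.5, 82.0]
eef_rot: [-2.312, -2.117, 0.0]
contact_force: [0.0, 0.7, -0.2]
grip_width: 47.1
gripper_force: 0.0
t 37.55 tcp [ 460.3 -381.5   82. ] x [0.088 0.996 0.005] y [ 0.996 -0.088 -0.005] z [-0.005  0.005 -1.   ] F [ 0.   0.7 -0.2] w 47.1
shift [-2.6  2.5 48.5]
turn -0.0
```

```bash
python3 -m creep '[[[0.55,-1.5,1.5,30,0],[0.55,-1.5,1.5,51,0],[0.55,-1.5,1.5,51,0],[0.55,-1.5,1.5,51,0],[0.2,-1.5,1.5,51,0],[0.2,-1.5,1.5,51,0],[0.2,-1.5,1.5,51,0],[0.2,-1.5,1.5,51,0],[0.2,-1.5,1.5,10,0],[0.2,-1.5,1.5,-35,0],[0.2,-1.5,1.5,-80,0],[0.2,42,13,-80,0],[0.2,86,25,-80,0],[0.2,130,37,-80,0],[0.2,174,49,-80,0],[0.2,218,61,-80,0],[0.2,262,73,-80,0],[0.2,306,85,-80,0],[0.2,350,97,-80,0],[0.2,350,97,-80,0]]]' 80
python3 - <<'E'
from h import *
go([626.4,93.5,104],-5)
E
```

```text
clock: 39.55
tool_pos: [591.3, -38.0, 167.2]
eef_rot: [2.31, 2.129, 0.004]
contact_force: [-0.2, 0.1, -1.9]
grip_width: 26.7
gripper_force: 79.3
t 39.55 tcp [591.3 -38.  167.2] x [0.081 0.997 0.002] y [ 0.997 -0.081  0.002] z [ 0.002  0.001 -1.   ] F [-0.2  0.1 -1.9] w 26.7
shift [133.8  24.1  63.4]
turn 0.3
```

```bash
python3 -m creep '[[[0.2,45,8,0,0],[0.2,90,16,0,0],[0.2,133,24,0,0],[0.2,133,24,20,0],[0.2,133,24,45,0],[0.2,133,24,58,0],[0.2,133,24,61,0],[0.2,133,24,61,0],[0.2,133,24,61,0],[0.2,133,24,61,0]]]' 80
python3 - <<'E'
from h import *
go([626.4,93.5,104],-5)
E
```

```text
clock: 40.55
tool_pos: [625.9, 87.0, 105.9]
eef_rot: [2.316, 2.121, 0.002]
contact_force: [-0.1, -0.4, -0.9]
grip_width: 26.9
gripper_force: 79.5
t 40.55 tcp [625.9  87.  105.9] x [0.087 0.996 0.   ] y [ 0.996 -0.087  0.002] z [ 0.002 -0.    -1.   ] F [-0.1 -0.4 -0.9] w 26.9
shift [ 6.5 -0.1  1.9]
turn -0.0
```

```bash
python3 -m creep '[[[0.2,6,0,0,0],[0.2,6,0,2,0],[0.2,6,0,2,0],[0.48,6,0,2,0],[0.48,6,0,2,0],[0.48,6,0,2,0],[0.48,6,0,-35,0],[0.48,6,0,-75,0],[0.48,6,0,-95,0],[0.48,6,0,-95,0]]]' 80
python3 - <<'E'
from h import *
s,r=st();t=cam('top','t13.png')
for n in('hammer_head','tamper_grip','bottle','jar'):print(n,find(t,n)[0][:4])
for f in find(t,'slug0_c',8):print(f[:4],at(t,[f[2]],100).round(0))
w=cam('wrist','w13.png')
for f in find(w,'slug0_c',8):print(f[:4],at(w,[f[2]],100).round(0))
# dark-gap profile along the trough axis
c=np.array([620,17.7,102]);y=np.array([.0848,.9964,0])
g=cv2.cvtColor(t['image'],cv2.COLOR_RGB2GRAY)
uv=proj(t,[c+y*k for k in range(-98,99,4)]);print([int(g[int(v+.5),int(u+.5)]) for u,v in uv])
E
```

```text
clock: 41.55
tool_pos: [627.6, 93.3, 203.4]
eef_rot: [2.313, 2.12, 0.007]
contact_force: [0.3, 0.1, -0.6]
grip_width: 40.8
gripper_force: 0.0
t 41.55 tcp [627.6  93.3 203.4] x [0.087 0.996 0.001] y [ 0.996 -0.087  0.006] z [ 0.006  0.    -1.   ] F [ 0.3  0.1 -0.6] w 40.8Traceback (most recent call last):
  File "<stdin>", line 3, in <module>
IndexError: list index out of range
```

```bash
python3 - <<'E'
from h import *
go([515,306,190],-7.8)
E
python3 -m creep '[[[0.6,45,-28,0,0],[0.6,90,-56,0,0],[0.6,135,-84,0,0],[0.6,180,-112,5,3],[0.6,202,-130,13,3],[0.6,202,-130,13,3],[0.6,202,-130,13,3]]]' 80
python3 - <<'E'
from h import *
s,r=st();t=cam('top','t13.png')
for n in('hammer_head','tamper_grip','bottle','jar'):print(n,[f[:4] for f in find(t,n)])
w=cam('wrist','w13.png')
for n in('hammer_head','tamper_grip','mat_top','slug0_c'):
    for f in find(w,n): print(n,f[:4],cv2.minAreaRect(np.argwhere(f[4])[:,::-1].astype(np.float32)))
c=np.array([620,17.7,102]);y=np.array([.0848,.9964,0])
g=cv2.cvtColor(t['image'],cv2.COLOR_RGB2GRAY)
uv=proj(t,[c+y*k for k in range(-98,99,4)]);print([int(g[int(v+.5),int(u+.5)]) for u,v in uv])
E
```

```text
t 41.65 tcp [625.7  93.2 199.7] x [ 0.087  0.996 -0.   ] y [ 0.996 -0.087  0.   ] z [ 0. -0. -1.] F [-0.   0.7 -1. ] w 41.0
shift [ 202.3 -128.8    9.6]
turn 2.8
clock: 42.35
tool_pos: [512.4, 306.2, 185.2]
eef_rot: [-2.368, -2.063, 0.004]
contact_force: [-0.6, -0.8, 0.7]
grip_width: 51.2
gripper_force: 0.0
t 42.35 tcp [512.4 306.2 185.2] x [ 0.137  0.991 -0.002] y [ 0.991 -0.137 -0.002] z [-0.002 -0.001 -1.   ] F [-0.6 -0.8  0.7] w 51.2
hammer_head [(0.53, [110.3, 236.9, 129.1, 264.0], array([118.8, 254.7]), 169)]
tamper_grip [(0.86, [152.1, 214.9, 184.9, 256.6], array([168.5, 237.8]), 871)]
bottle [(0.79, [179.2, 148.3, 202.0, 171.9], array([191. , 160.9]), 384)]
jar [(0.9, [377.2, 159.0, 403.5, 182.5], array([389.2, 171.7]), 486)]
hammer_head (0.71, [150.4, 0.0, 365.0, 96.4], array([276.5,  49.9]), 10827) ((257.0, 49.0), (98.0, 214.0), 90.0)
tamper_grip (0.63, [223.6, 155.0, 337.2, 229.2], array([281. , 190.5]), 8151) ((281.003662109375, 190.74993896484375), (75.99178314208984, 111.00270080566406), 89.157470703125)
mat_top (0.58, [138.6, 0.0, 433.7, 250.3], array([286.8, 122. ]), 47771) ((284.0, 124.0), (248.0, 294.0), 90.0)
[232, 243, 202, 242, 242, 243, 244, 244, 244, 244, 251, 216, 234, 244, 244, 245, 244, 244, 246, 253, 237, 230, 242, 244, 243, 243, 244, 245, 251, 236, 202, 237, 244, 245, 244, 243, 243, 249, 252, 207, 190, 233, 243, 243, 244, 244, 244, 237, 234, 212]
```

Run:
```python
from h import *
w=cam('wrist');f=find(w,'tamper_grip')[0];b=f[1];print(b)
c=at(w,[(b[0],b[1]),(b[2],b[1]),(b[2],b[3]),(b[0],b[3])],14);print(c.round(1).tolist(),c.mean(0))
i=w['image'].astype(int);m=(i[:,:,0]>i[:,:,2]+60)&(i[:,:,0]>120)
m=m.astype(np.uint8);m[:120]=0;m[260:]=0;r=cv2.minAreaRect(np.argwhere(m)[:,::-1].astype(np.float32));uv=np.argwhere(m)[:,::-1];print(r,uv.min(0),uv.max(0))
print('handle top if lower half',at(w,[(r[0][0],uv.max(0)[1]-20)],66))
go([513.5,306,44],-7.8)
```

```text
[223.3, 151.8, 335.6, 229.4]
[[472.2, 345.2, 14.0], [561.5, 332.6, 14.0], [555.2, 266.5, 14.0], [459.8, 279.9, 14.0]] [512.19215934 306.06191018  14.        ]
((282.0, 204.5), (47.0, 36.0), 90.0) [264 181] [300 228]
handle top if lower half [[514.52134767 307.68546162  66.        ]]
t 42.95 tcp [513.9 305.7 186.9] x [0.139 0.99  0.   ] y [ 0.99  -0.139  0.   ] z [ 0.  0. -1.] F [-0.4 -0.7  0.4] w 51.0
shift [  0.3  -0.4 142.9]
turn -0.2
```

```bash
python3 -m creep '[[[0.6,0,0,45,0],[0.6,0,0,90,0],[0.6,0,0,125,0],[0.6,0,0,141,0],[0.6,0,0,141,0],[0.6,0,0,141,0],[0.2,0,0,141,0],[0.2,0,0,141,0],[0.2,0,0,141,0],[0.2,0,0,141,0],[0.2,0,0,141,0]]]' 100
python3 -m creep '[[[0.2,0,0,-20,0],[0.2,0,0,-60,0],[0.2,0,0,-100,0],[0.2,0,0,-140,0],[0.2,0,0,-140,0],[0.2,0,0,-140,0]]]' 100
python3 - <<'E'
from h import *
go([622,17.7,180],85)
s,r=st();print(np.round(s['q'],2))
E
```

```text
clock: 44.05
tool_pos: [514.9, 306.4, 47.6]
eef_rot: [2.37, 2.061, 0.004]
contact_force: [0.4, -0.1, 6.4]
grip_width: 25.2
gripper_force: 98.9
clock: 44.65
tool_pos: [514.2, 306.1, 186.9]
eef_rot: [2.37, 2.061, 0.004]
contact_force: [-0.2, 0.1, -2.3]
grip_width: 24.8
gripper_force: 99.0
t 44.65 tcp [514.2 306.1 186.9] x [0.139 0.99  0.001] y [ 0.99  -0.139  0.002] z [ 0.002  0.001 -1.   ] F [-0.2  0.1 -2.3] w 24.8
shift [-270.6  146.8    6.9]
turn 87.0
t 44.65 tcp [514.2 306.1 186.9] x [0.139 0.99  0.001] y [ 0.99  -0.139  0.002] z [ 0.002  0.001 -1.   ] F [-0.2  0.1 -2.3] w 24.8
[ 0.41  0.47 -0.06  1.05 -0.    2.12]
```

```bash
python3 -m creep '[[[0.2,-20,13,0,-8],[0.2,-45,30,0,-16],[0.2,-70,47,0,-24],[0.2,-95,64,0,-32],[0.2,-120,80,0,-40],[0.2,-145,97,0,-48],[0.2,-170,114,0,-56],[0.2,-190,130,0,-64],[0.2,-209,141,0,-72],[0.2,-209,141,0,-80],[0.2,-209,141,0,-88],[0.2,-209,141,0,-93],[0.2,-209,141,0,-93],[0.2,-209,141,0,-93],[0.2,-209,141,0,-93]]]' 100
python3 - <<'E'
from h import *
go([625.3,79.5,128.6],85)
w=cam('wrist','w14.png')
for n in('slug0_c','tamper_grip'):
    for f in find(w,n,6): print(n,f[:4],at(w,[f[2]],102).round(0))
E
```

```text
clock: 46.15
tool_pos: [623.9, 79.4, 185.1]
eef_rot: [-0.14, -3.137, 0.0]
contact_force: [-0.5, -1.2, -2.2]
grip_width: 25.0
gripper_force: 98.7
t 46.15 tcp [623.9  79.4 185.1] x [-0.996  0.089  0.001] y [ 0.089  0.996 -0.   ] z [-0.001  0.    -1.   ] F [-0.5 -1.2 -2.2] w 25.0
shift [-1.4  0.2 56.5]
turn -0.1
slug0_c (0.54, [289.4, 197.3, 314.2, 202.5], array([303.2, 197.6]), 101) [[606.  94. 102.]]
slug0_c (0.21, [137.8, 1.7, 311.2, 31.9], array([251.9,  10.4]), 2753) [[506.  75. 102.]]
tamper_grip (0.62, [182.1, 201.0, 378.8, 370.5], array([281.9, 266.4]), 22161) [[649.  78. 102.]]
```

```bash
python3 -m creep '[[[0.2,-1.4,0,20,0],[0.2,-1.4,0,32,0],[0.2,-1.4,0,36,0],[0.2,-1.4,0,38,0],[0.2,-1.4,0,38,0]]]' 110
python3 -m creep '[[[0.2,0,0,3,0],[0.2,0,0,6,0],[0.2,0,0,6,0]]]' 110
python3 -m creep '[[[0.2,0,0,3,0],[0.2,0,0,6,0],[0.2,0,0,6,0]]]' 110
```

```text
clock: 46.8
tool_pos: [625.8, 79.2, 148.0]
eef_rot: [0.137, 3.139, -0.0]
contact_force: [-0.5, -0.4, -2.5]
grip_width: 24.9
gripper_force: 107.9
clock: 47.1
tool_pos: [625.9, 79.2, 141.8]
eef_rot: [0.137, 3.138, 0.0]
contact_force: [0.3, -0.5, -2.4]
grip_width: 24.9
gripper_force: 108.4
clock: 47.4
tool_pos: [625.6, 79.2, 135.4]
eef_rot: [-0.137, -3.138, 0.0]
contact_force: [-0.4, 0.6, -2.6]
grip_width: 24.7
gripper_force: 108.4
```

```bash
python3 -m creep '[[[0.2,0,0,2,0],[0.2,0,0,3,0],[0.2,0,0,3,0]]]' 110
python3 -m creep '[[[0.2,0,0,2,0],[0.2,0,0,2,0]]]' 110
python3 -m creep '[[[0.2,0,0,2,0],[0.2,0,0,2,0]]]' 110
```

```text
clock: 47.7
tool_pos: [625.6, 79.2, 132.5]
eef_rot: [-0.136, -3.138, 0.0]
contact_force: [-0.4, -0.3, -2.1]
grip_width: 24.8
gripper_force: 108.4
clock: 47.9
tool_pos: [625.7, 79.2, 130.6]
eef_rot: [-0.137, -3.138, 0.0]
contact_force: [-1.0, -0.8, -3.0]
grip_width: 24.5
gripper_force: 108.4
clock: 48.1
tool_pos: [625.7, 79.2, 128.7]
eef_rot: [-0.137, -3.139, 0.0]
contact_force: [0.2, -0.1, -2.6]
grip_width: 25.0
gripper_force: 108.0
```

```bash
python3 -m creep '[[[0.2,0,0,-40,0],[0.2,0,0,-75,0],[0.2,-35,-30,-75,0],[0.2,-70,-62,-75,0],[0.2,-70,-62,-75,0],[0.2,-70,-62,-75,0]]]' 110
python3 - <<'E'
from h import *
st()
w=cam('wrist');t=cam('top');s=cam('scene')
m=np.zeros((600,800,3),np.uint8);m[:420,:560]=w['image']
a=t['image'][150:290,200:350];m[:280,560:800]=cv2.resize(a,None,fx=2,fy=2)[:280,:240]
b=s['image'][150:290,230:430];m[300:580,400:800]=cv2.resize(b,None,fx=2,fy=2)
cv2.imwrite('pics/m.png',m[:,:,::-1])
for f in find(w,'slug0_c',6): print(f[:4],at(w,[f[2]],95).round(0))
E
```

```text
clock: 48.7
tool_pos: [690.2, 10.4, 202.8]
eef_rot: [-0.139, -3.137, -0.0]
contact_force: [-0.2, 0.1, -2.6]
grip_width: 24.5
gripper_force: 108.6
t 48.7 tcp [690.2  10.4 202.8] x [-0.996  0.089  0.001] y [0.089 0.996 0.   ] z [-0.001  0.    -1.   ] F [-0.2  0.1 -2.6] w 24.5
(0.74, [372.6, 83.4, 430.7, 127.6], array([401.1, 103. ]), 2192) [[625.  89.  95.]]
(0.31, [257.4, 79.9, 304.3, 130.2], array([280.8, 104.8]), 1997) [[620.  17.  95.]]
```

View pics/m.png

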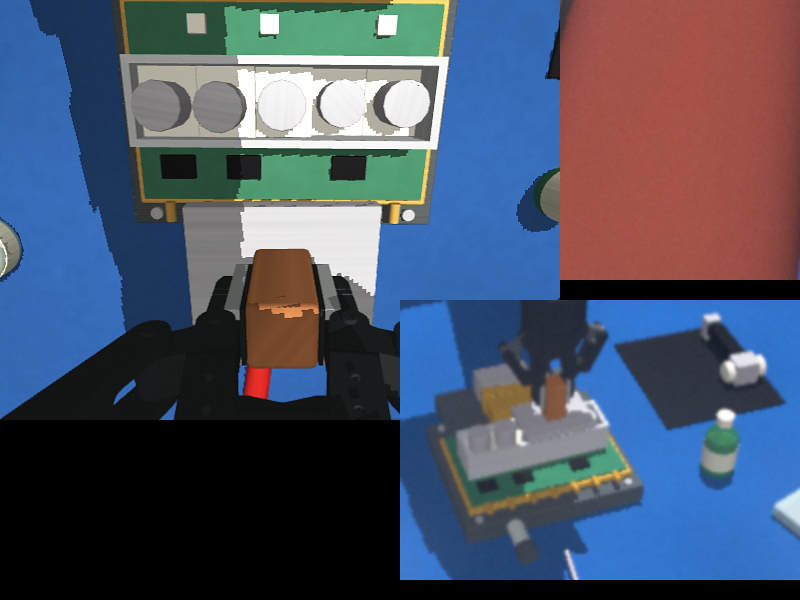

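The montage shows all five slugs in the trough at (160,104), (219,106), (281,104), (342,104) and (406,103). The right-hand ones look smaller, so they are already near rim level, while the left two still stand proud. The hammer lies on the mat and the bottle is upright. I'll press again until the plate bears on the rim.

```bash
python3 -m creep '[[[0.2,35,30,0,0],[0.2,70,62,0,0],[0.2,70,62,0,0],[0.2,70,62,40,0],[0.2,70,62,65,0],[0.2,70,62,75,0],[0.2,70,62,76,0],[0.2,70,62,77,0]]]' 110
python3 -m creep '[[[0.2,0,0,1.5,0]]]' 110
python3 -m creep '[[[0.2,0,0,1.5,0]]]' 110
```

```text
clock: 49.7
tool_pos: [625.7, 79.6, 128.6]
eef_rot: [0.135, 3.138, 0.0]
contact_force: [-8.2, 0.7, 15.9]
grip_width: 24.9
gripper_force: 111.4
clock: 49.8
tool_pos: [625.7, 79.6, 128.5]
eef_rot: [0.135, 3.137, 0.0]
contact_force: [-15.4, -0.5, 34.0]
grip_width: 24.7
gripper_force: 113.5
clock: 49.9
tool_pos: [625.7, 79.6, 128.5]
eef_rot: [0.135, 3.136, 0.0]
contact_force: [-20.6, 0.2, 46.6]
grip_width: 24.8
gripper_force: 115.3
```

```bash
python3 -m creep '[[[0.2,0,0,-25,0],[0.2,0,0,-44,0],[0.2,0,-45,-44,0],[0.2,0,-90,-44,0],[0.2,0,-124,-44,0],[0.2,0,-124,-44,0],[0.2,0,-124,-44,0],[0.2,0,-124,-28,0],[0.2,0,-124,-24,0],[0.2,0,-124,-20,0],[0.2,0,-124,-16,0]]]' 110
python3 -m creep '[[[0.2,0,0,3,0],[0.2,0,0,6,0],[0.2,0,0,9,0],[0.2,0,0,12,0],[0.2,0,0,14,0],[0.2,0,0,15,0]]]' 110
python3 -m creep '[[[0.2,0,0,1,0],[0.2,0,0,1,0]]]' 110
```

```text
clock: 51.0
tool_pos: [615.1, -43.4, 140.1]
eef_rot: [0.135, 3.138, 0.001]
contact_force: [-1.6, 0.8, 1.2]
grip_width: 24.7
gripper_force: 109.8
clock: 51.6
tool_pos: [615.4, -44.3, 128.5]
eef_rot: [0.136, 3.136, -0.0]
contact_force: [-14.5, 4.5, 42.8]
grip_width: 24.5
gripper_force: 115.2
clock: 51.8
tool_pos: [615.4, -44.3, 128.5]
eef_rot: [0.136, 3.135, -0.001]
contact_force: [-15.7, 3.9, 43.1]
grip_width: 24.7
gripper_force: 116.0
```

Now the centre position.

```bash
python3 -m creep '[[[0.2,0,0,-25,0],[0.2,0,0,-44,0],[0.2,0,30,-44,0],[0.2,0,62,-44,0],[0.2,0,62,-44,0],[0.2,0,62,-44,0],[0.2,0,62,-28,0],[0.2,0,62,-24,0],[0.2,0,62,-20,0],[0.2,0,62,-16,0],[0.2,0,62,-12,0],[0.2,0,62,-8,0],[0.2,0,62,-4,0],[0.2,0,62,-1,0],[0.2,0,62,0,0],[0.2,0,62,0,0]]]' 110
python3 -m creep '[[[0.2,0,0,-25,0],[0.2,0,0,-70,0],[0.2,-35,0,-75,0],[0.2,-70,0,-75,0],[0.2,-70,0,-75,0],[0.2,-70,0,-75,0]]]' 110
python3 - <<'E'
from h import *
s,r=st();w=cam('wrist','w15.png');print(w['extrinsics'] is not None)
c=np.array([620,17.7,85]);y=np.array([.0848,.9964,0]);x=np.array([.9964,-.0848,0])
g=cv2.medianBlur(cv2.cvtColor(w['image'],cv2.COLOR_RGB2GRAY),3)
for k in range(-2,3):
    P=c+y*38*k;uv=proj(w,[P])[0];a,b=uv.astype(int);sub=g[b-45:b+45,a-45:a+45]
    ci=cv2.HoughCircles(cv2.resize(sub,None,fx=3,fy=3),cv2.HOUGH_GRADIENT,1,200,param1=80,param2=18,minRadius=60,maxRadius=95)
    print(k,uv.round(0),None if ci is None else (ci[0,0]/3+[a-45,b-45,0]).round(1))
    D=(np.array(w['extrinsics'])@np.r_[P,1])[2];print('r expected at 85/102',15*w['fx']/-D,15*w['fx']/(-D-17*.954))
E
```

```text
clock: 53.4
tool_pos: [620.7, 17.2, 128.5]
eef_rot: [0.136, 3.135, -0.001]
contact_force: [-16.3, -2.2, 42.0]
grip_width: 24.9
gripper_force: 115.9
clock: 54.0
tool_pos: [690.0, 11.4, 197.7]
eef_rot: [-0.136, -3.137, -0.0]
contact_force: [-0.3, -0.9, -2.3]
grip_width: 24.5
gripper_force: 109.4
t 54.0 tcp [690.   11.4 197.7] x [-0.996  0.087  0.001] y [0.087 0.996 0.   ] z [-0.001  0.    -1.   ] F [-0.3 -0.9 -2.3] w 24.5
True
-2 [158. 106.] [163.2 105.2  24.7]
r expected at 85/102 24.255516565695935 26.096824439716816
-1 [220. 106.] [221.2 106.2  25. ]
r expected at 85/102 24.254830516423993 26.096030278550117
0 [281. 105.] [278.2 106.8  20.6]
r expected at 85/102 24.254144505959747 26.095236165716713
1 [342. 105.] [342.8 104.5  23.7]
r expected at 85/102 24.253458534299895 26.094442101212195
2 [404. 105.] [403.5 101.2  27.7]
r expected at 85/102 24.252772601441148 26.093648085032147
```

```bash
python3 -m creep '[[[0.2,25,25,0,8],[0.2,45,50,0,16],[0.2,65,75,0,24],[0.2,85,100,0,32],[0.2,105,130,0,40],[0.2,125,160,0,48],[0.2,145,190,0,56],[0.2,165,220,0,64],[0.2,185,250,0,72],[0.2,202,278,0,80],[0.2,202,278,0,88],[0.2,202,278,0,93],[0.2,202,278,0,93],[0.2,202,278,0,93]]]' 100
python3 - <<'E'
from h import *
go([513.5,305.5,50],-7.8)
for n in('top','scene'):
    t=cam(n)
    for o,z in(('hammer_head',30),('mat_top',4),('tamper_grip',190),('bottle',50),('jar',40)):
        for f in find(t,o):print(n,o,f[:4],at(t,[f[2]],z).round(0))
E
```

```text
clock: 55.45
tool_pos: [512.3, 305.6, 199.0]
eef_rot: [-2.368, -2.065, 0.0]
contact_force: [-0.4, 0.1, -2.4]
grip_width: 25.0
gripper_force: 109.4
t 55.45 tcp [512.3 305.6 199. ] x [ 0.136  0.991 -0.   ] y [ 0.991 -0.136 -0.   ] z [-0. -0. -1.] F [-0.4  0.1 -2.4] w 25.0
shift [1.00e-01 1.20e+00 1.49e+02]
turn -0.0
top hammer_head (0.43, [109.0, 239.9, 129.1, 265.4], array([119., 257.]), 152) [[455. 420.  30.]]
top mat_top (0.75, [107.0, 185.3, 196.6, 281.6], array([161.3, 241.1]), 3654) [[505. 324.   4.]]
top tamper_grip (0.72, [139.0, 207.6, 170.7, 250.0], array([154.5, 231. ]), 799) [[506. 285. 190.]]
top bottle (0.62, [181.4, 151.7, 200.4, 174.5], array([190.3, 160.6]), 396) [[717. 259.  50.]]
top jar (0.88, [375.7, 157.4, 405.8, 184.3], array([389.2, 171.3]), 518) [[ 721. -267.   40.]]
scene hammer_head (0.76, [378.5, 157.2, 411.8, 195.0], array([395.4, 176.7]), 463) [[534. 405.  30.]]
scene mat_top (0.65, [337.3, 163.1, 419.2, 215.8], array([374.8, 189.4]), 2205) [[535. 330.   4.]]
scene tamper_grip (0.75, [350.5, 128.4, 383.4, 156.6], array([368.5, 146.2]), 432) [[550. 277. 190.]]
scene bottle (0.96, [379.1, 202.3, 398.1, 236.2], array([389.7, 222.7]), 442) [[725. 255.  50.]]
scene jar (0.71, [195.7, 268.5, 222.2, 305.1], array([208.2, 288.5]), 631) [[ 733. -271.   40.]]
```

```bash
python3 -m creep '[[[0.2,0,1,45,0],[0.2,0,1,90,0],[0.2,0,1,130,0],[0.2,0,1,145,0],[0.2,0,1,149,0],[0.2,0,1,149,0]]]' 100
python3 -m creep '[[[0.2,0,0,1.5,0],[0.2,0,0,2.5,0]]]' 60
```

```text
clock: 56.65
tool_pos: [513.7, 305.6, 49.5]
eef_rot: [-2.37, -2.061, 0.001]
contact_force: [0.1, 0.0, -1.8]
grip_width: 25.1
gripper_force: 109.3
clock: 56.85
tool_pos: [514.8, 306.1, 48.2]
eef_rot: [2.37, 2.061, 0.003]
contact_force: [-0.1, -0.5, -2.6]
grip_width: 24.7
gripper_force: 109.3
```

```bash
python3 -m creep '[[[0.2,0,0,1,0],[0.2,0,0,1,0]]]' 60; python3 -m creep '[[[0.6,0,0,0,0],[0.6,0,0,0,0],[0.6,0,0,0,0],[0.6,0,0,-40,0],[0.6,0,0,-85,0],[0.6,0,0,-130,0],[0.6,0,0,-170,0],[0.6,45,-50,-170,0],[0.6,-150,-50,-170,0],[0.6,-150,-100,-170,0],[0.6,-150,-100,-170,0],[0.6,-150,-100,-170,0],[0.6,-150,-100,-170,0]]]' 60
python3 - <<'E'
from h import *
st();n0=dict(top=None)
for n in('top','scene'):
    t=cam(n,n+'9.png')
    for o,z in(('hammer_head',26),('tamper_grip',20),('bottle',50),('jar',40),('wedge_cap',60),('jaw',60)):
        for f in find(t,o):print(n,o,f[:4],at(t,[f[2]],z).round(0))
E
```

```text
clock: 57.05
tool_pos: [514.7, 306.0, 47.6]
eef_rot: [2.37, 2.061, 0.003]
contact_force: [-1.8, -0.7, 4.6]
grip_width: 24.7
gripper_force: 110.7
clock: 58.35
tool_pos: [390.4, 167.9, 216.1]
eef_rot: [-2.373, -2.058, 0.005]
contact_force: [-0.4, 0.1, -0.6]
grip_width: 51.2
gripper_force: 0.0
t 58.35 tcp [390.4 167.9 216.1] x [ 0.141  0.99  -0.002] y [ 0.99  -0.141 -0.002] z [-0.003 -0.002 -1.   ] F [-0.4  0.1 -0.6] w 51.2
top hammer_head (0.76, [116.8, 205.8, 148.8, 233.1], array([130.4, 218. ]), 463) [[558. 405.  26.]]
top tamper_grip (0.51, [160.0, 216.8, 185.0, 241.4], array([174. , 229.1]), 292) [[537. 289.  20.]]
top bottle (0.59, [179.7, 148.7, 201.3, 175.1], array([190.2, 160.8]), 368) [[716. 259.  50.]]
top jar (0.86, [376.4, 158.5, 405.1, 186.8], array([389.1, 171.4]), 512) [[ 720. -267.   40.]]
top wedge_cap (0.82, [240.5, 242.1, 282.1, 260.0], array([258.9, 250.6]), 405) [[489.  61.  60.]]
top jaw (0.66, [251.0, 222.9, 289.0, 255.6], array([272.1, 238.3]), 699) [[522.  31.  60.]]
scene hammer_head (0.63, [379.6, 155.9, 413.7, 192.4], array([394.9, 176.2]), 517) [[527. 408.  26.]]
scene tamper_grip (0.59, [348.4, 170.9, 378.8, 199.4], array([364.6, 184.8]), 501) [[518. 301.  20.]]
scene bottle (0.84, [377.2, 205.3, 399.2, 237.6], array([389.6, 223.1]), 427) [[727. 254.  50.]]
scene jar (0.61, [195.1, 271.5, 219.4, 308.4], array([207.8, 288.6]), 634) [[ 733. -272.   40.]]
scene wedge_cap (0.5, [268.6, 182.8, 306.9, 201.7], array([291.8, 188.9]), 298) [[487.  66.  60.]]
scene jaw (0.82, [270.3, 192.5, 299.7, 211.9], array([285., 200.]), 512) [[525.  27.  60.]]
```

```bash
python3 -c "
from h import *
print(env.job_done())"
```

```text
the job is handed in; nothing more can be done
None
```

The job is handed in: the wedge was tapped tight and all five slugs are in the trough, pressed at three spots until the tamper plate bore on the rim. The hammer and tamper are back on the mat and the bottle and jar untouched; slug level was judged from that contact, with no clear final picture of it.

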